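# Pack and shut the bonding press

## Task

Clamp the bonded plate that lies in the small press: press the front release so that the sprung lid pops up, then take the lid by its bar, lay it back gently against its rubber stop without letting it fall, and leave it there. Its table was left at an odd height, so feel how high the plate lies and put on it, squarely and centred, the one packing block that fills the gap to the lid's sprung pad. Then bring the lid down under control until its catch snaps in, so that the pad bears on the block, pushed in by 1 to 10 mm, and let go; do not knock over the two bottles.

Things in the scene. Friction and masses are not known exactly. Their poses are not given: they have to be found in the camera images.
- press: Bonding press fixed on the table top, grey and bare aluminium, base 251 x 124 x 16 mm. Origin on the table top under the centre of the work; x points from the release (front) to the hinge (rear), z up. Open at the sides. In its frame: shut lid plate x -65..70, y +-56, top at z 87 mm; two sprung kicker pins at x -45, y +-42 rise to z 105 when the lid is up.
- lid_hinge (a point): Centre of the lid's hinge axis (parallel to the press's y), 70 mm behind the press's origin and 70 mm above the table top. Hinge uprights and rubber stop bar stand at x 60 to 101 mm, y +-52, up to z 77 mm in the press's frame.
- press_centre (a point): On the axis of the work, 16 mm above the table top. Work: white ceramic plate bonded on metal, 76 (press x) x 36 (y) mm, fixed on an adjustable table of 84 x 40 mm. The height of its white top is not known: 38 to 58 mm above the table top. The dark pad under the latched lid (44 mm disc, same axis) hangs with its free face at 61.6 mm; gap = 61.6 minus the height of the white top.
- press_lid (a joint): Lid hinge, rad: 0.01 shut and latched (goes down to -0.015 when pressed), 0.2 popped up, resting on the kicker pins, 1.92 lying back on the stop, where its weight keeps it. Freely swinging, 0.3 kg: beyond about 1.38 it goes over by itself, before that it falls shut.
- press_release (a joint): Rocker of the front release, rad: 0 at rest, grows as the pad is pressed, 0.28 at its stop; the catch lets go at about 0.2. It springs back by itself. The catch has a lead-in: pressing the lid's bar down with about 10 N to a lid angle of 0 or less makes it snap in.
- press_pad (a joint): Sprung pad under the lid, m: 0 hanging free, grows as it is pushed in along the lid's normal, 0.012 at most. Spring 300 N/m with 2.4 N of preload.
- release_top (a point): Centre of the top face of the black ribbed release pad, 30 (press x) x 36 (y) mm, at the front of the press (133 mm in front of its origin), 68 mm above the table top, 58 mm in front of its pivot. Press it straight down by 14 to 15 mm with 2 to 5 N.
- lid_bar (a point): Centre of the black round bar handle on the lid: 12 mm thick, parallel to the press's y, 60 mm clear between its bent ends, 41 mm above the lid plate. It moves with the lid: at lid angle a it lies at x = 70 - 140 cos a + 58 sin a, z = 70 + 140 sin a + 58 cos a (mm) in the press's frame. Pinched across the press's x from above, it turns between the pads.
- block_thin_mid (a point): Centre (half-way up) of the loose thin packing block: plain machined steel-grey metal, 84 (x) x 44 (y) x 12 (z) mm, a row of three dark holes along its length, lying flat on the table. Pinch it across its 44 mm. Its length goes along the press's x axis.
- block_mid_mid (a point): Centre (half-way up) of the loose medium packing block: plain machined steel-grey metal, 84 (x) x 44 (y) x 19 (z) mm, a row of three dark holes along its length, lying flat on the table. Pinch it across its 44 mm. Its length goes along the press's x axis.
- block_thick_mid (a point): Centre (half-way up) of the loose thick packing block: plain machined steel-grey metal, 84 (x) x 44 (y) x 26 (z) mm, a row of three dark holes along its length, lying flat on the table. Pinch it across its 44 mm. Its length goes along the press's x axis.
- glue_bottle: Squeeze bottle with a red tip, 40 mm across, 125 mm high, standing beyond the press on the left; leave it standing. Origin under its centre.
- dropper_bottle: Brown dropper bottle, 35 mm across, 99 mm high, standing beyond the press on the right; leave it standing. Origin under its centre.
There are look-alikes about, which are no part of the job. Leave any green or pink look-alike of the part that bears block_thin_mid alone. What is shaped like the part that bears block_mid_mid but purple is not meant.

How it is judged:
On the way, in this order (a step that is already met when the one before it is completed fails the run):
1. the release has been pressed and the lid has popped up (value of joint press_lid above 0.12 rad), for 0.2 s.
2. the lid lies back on its stop, still and let go (value of joint press_lid above 1.86 rad and velocity of joint press_lid between -0.1 and 0.1 rad/s and contact force between press and the fingers below 0.1 N), for 0.2 s.
3. a packing block lies centred on the plate, let go (((horizontal distance between block_thin_mid and press_centre below 0.012 m and angle between the x axis of block_thin_mid and the x axis of press, either way round below 0.2 rad and angle between block_thin_mid's own z axis and vertical below 0.1 rad and height (world z) of block_thin_mid above 0.04 m and contact force between block_thin and the fingers below 0.1 N) or (horizontal distance between block_mid_mid and press_centre below 0.012 m and angle between the x axis of block_mid_mid and the x axis of press, either way round below 0.2 rad and angle between block_mid_mid's own z axis and vertical below 0.1 rad and height (world z) of block_mid_mid above 0.04 m and contact force between block_mid and the fingers below 0.1 N) or (horizontal distance between block_thick_mid and press_centre below 0.012 m and angle between the x axis of block_thick_mid and the x axis of press, either way round below 0.2 rad and angle between block_thick_mid's own z axis and vertical below 0.1 rad and height (world z) of block_thick_mid above 0.04 m and contact force between block_thick and the fingers below 0.1 N))), for 0.2 s.
At the end, for the whole second after the job is handed in: The lid is shut and latched (below 0.03 rad, release back below 0.04 rad) and still; one packing block lies flat on the plate, within 12 mm of the press's axis and 0.2 rad of its x direction, and pushes the pad in by 0.8 to 10.5 mm; both bottles stand (value of joint press_lid below 0.03 rad and velocity of joint press_lid between -0.1 and 0.1 rad/s and value of joint press_release below 0.04 rad and value of joint press_pad between 0.0008 and 0.0105 m and ((horizontal distance between block_thin_mid and press_centre below 0.012 m and angle between the x axis of block_thin_mid and the x axis of press, either way round below 0.2 rad and angle between block_thin_mid's own z axis and vertical below 0.1 rad and height (world z) of block_thin_mid above 0.04 m and contact force between block_thin and the fingers below 0.1 N) or (horizontal distance between block_mid_mid and press_centre below 0.012 m and angle between the x axis of block_mid_mid and the x axis of press, either way round below 0.2 rad and angle between block_mid_mid's own z axis and vertical below 0.1 rad and height (world z) of block_mid_mid above 0.04 m and contact force between block_mid and the fingers below 0.1 N) or (horizontal distance between block_thick_mid and press_centre below 0.012 m and angle between the x axis of block_thick_mid and the x axis of press, either way round below 0.2 rad and angle between block_thick_mid's own z axis and vertical below 0.1 rad and height (world z) of block_thick_mid above 0.04 m and contact force between block_thick and the fingers below 0.1 N)) and angle between each of glue_bottle, dropper_bottle's own z axis and vertical below 0.2 rad); the robot touches nothing.
It fails at once if the lid falls back: faster than 3 rad/s while it is more than 1.3 rad open (value of joint press_lid above 1.3 rad and velocity of joint press_lid above 3 rad/s).
It fails at once if the lid is dropped: closing faster than 3 rad/s while it is more than 0.4 rad open (value of joint press_lid above 0.4 rad and velocity of joint press_lid below -3 rad/s).
It fails at once if the glue bottle is knocked over (angle between glue_bottle's own z axis and vertical above 0.6 rad).
It fails at once if the dropper bottle is knocked over (angle between dropper_bottle's own z axis and vertical above 0.6 rad).
It also fails if it takes over 72 s, if anything falls off the work surface, if the arm or the gripper's body presses on something with over 40 N, if the wrist force passes 120 N, or if a joint passes its speed limit or range.

## Robot

A 6-joint arm with a two-finger parallel gripper is mounted at the origin on a cart in front of the work surface, level with it; the furniture and walls round the work are solid. World frame = base frame: x ahead of the robot, y to its left, z up, the work surface at z = 0. Lengths are in m, angles in rad, forces in N, time in s.
With the tool pointing down it reaches from about 0.225 to 0.875 m from the base axis. Payload 3.4 kg.
Tool frame: the origin (TCP) lies on the mounting face of the last link; the fingertips stand 173 mm ahead of it and the grasp point (between the pads) lies 155 mm ahead of it; x points along the fingers, y is the direction in which the jaws open and shut, and the axes are right-handed (so a half turn about x gives the same grasp; the last joint's range is limited). The gripper opens to 85 mm and grips with 20 to 120 N. Pads are 22 mm wide; open, the fingers measure 114 mm over their backs; the gripper's body (76 mm by 85 mm) begins 54 mm behind the grasp point. The pads swing forward as they close: fully open they stand 13 mm farther back than shut.
Start: joints at [1.203, 0.276, 1.505, -0, 1.361, -0.121], TCP at [0.14, 0.558, 0.405] pointing down, gripper open.
Joint ranges: [-2.89, 2.89], [-0.75, 2.08], [0.22, 2.7], [-1.18, 4.32], [0.11, 2.71], [-2.7, 2.7]. Speed limits (rad/s): [2.57, 2.57, 3.14, 3.14, 3.14, 3.14].

## Interface

Orientations are given as a unit quaternion [w, x, y, z].
In Python, from rig import manip gives the robot as it stands.
- The arm moves only by the tool arm_command, never from a script. Its argument "targets" is a list of rows, each an object with "dp": the shift along the tool's x, y, z in m, a list of three; "turn": the turn, a rotation vector about the tool's x, y, z in degrees, a list of three; "grip": the opening, from -1 (shut) to 1 (fully open). In form: [{"dp": [tx, ty, tz], "turn": [wx, wy, wz], "grip": grip}, ...]. A call has 1 to 8 rows; each row shifts and turns the commanded pose from where the row before left it, along the tool's axes as they then stand; what a row does not reach is not made up. A row lasts 1/10 s, in which the tool goes at most 50 mm and 8.59 degrees, less where a joint would pass 70% of its speed; a pose out of reach is approached as far as the arm can. A call with a gripper value outside its range is refused whole. The fingers move at their own pace and stop on an object; "grip_force" is the grip in N (left out, the last holds). Time passes only in rows, so rows that do not move let the fingers close. It gives the time, the measured TCP pose, the force and the opening at its end, in the units of the state.
- manip.get_state(): the state, without advancing time (a new reading comes with each control period).
- manip.get_image(name): name is "scene" or "top"; returns the picture (384x512x3 uint8, red, green, blue); there is no depth.
- manip.calibration(name): a dict with "fx", "fy", "cx", "cy" (pixels), "R" (3x3) and "t" (3): a world point X has camera coordinates R X + t. Camera axes: x right, y down, z forward; pixel columns grow to the right and rows downward; lengths in m; the calibration is good to about 2 mm. A picture is of the moment at which its call begins. calibration takes no time and is no camera call.
- manip.sign_off(): hands the job in, once; it reports no verdict.
The state is a dict: "clock": time; "qpos": joint angles; "qd": joint speeds; "effort": joint torques, N m; "position": TCP position; "ee_rot": TCP orientation; "contact_force": force on the tool from outside, world axes, zero at the start; "moment": the same for the moment, N m; "width": finger opening in m.
Only numpy, scipy, OpenCV 4.12 (cv2) and the standard library are available. Lean on these libraries where they do the work, as an engineer would, in place of code of your own. Each camera call takes 0.05 s, during which the arm holds its last target.

## Working session

There is one attempt and no reset: what is moved stays moved. The work goes in short steps, Python scripts to look and compute and a tool call to move; the robot and the scene stay as the last step left them, time stands still between calls to the robot, and variables do not carry over. Pictures are saved under pics/ and viewed, and the job is handed in when it is done.

Besides the shell and the picture viewer there is one more tool, called after "Emit:" as name([rows], argument=value, ...), one row to a line, values as JSON. arm_command: Moves the arm, as the interface text tells. Its arguments: {"type":"object","properties":{"targets":{"type":"array"},"grip_force":{"type":"number"}},"required":["targets"]}

```bash
mkdir -p pics; ls; python3 - <<'E'
from rig import manip
import cv2,json
for n in("scene","top"):
    im=manip.get_image(n); cv2.imwrite(f"pics/{n}0.png",im[:,:,::-1])
    c=manip.calibration(n); print(n,c)
print(manip.get_state())
E
```

```text
pics
scene {'fx': 389.38646525470557, 'fy': 389.38646525470557, 'cx': 248.40625397253052, 'cy': 191.65530946138034, 'R': array([[ 0.86604047, -0.49970848,  0.01628902],
       [-0.30291278, -0.55033788, -0.7780566 ],
       [ 0.39776595,  0.66889435, -0.62798296]]), 't': array([-0.58602343,  0.14221964,  1.26179807])}
top {'fx': 423.3348686409066, 'fy': 423.3348686409066, 'cx': 243.23188169549894, 'cy': 194.63422991841372, 'R': array([[ 0.0194613 , -0.99975082, -0.0109342 ],
       [-0.98581696, -0.01736443, -0.16692332],
       [ 0.16669186,  0.01402767, -0.98590925]]), 't': array([-0.18323525,  0.58080424,  1.72193277])}
{'clock': 0.1, 'qpos': array([ 1.20299995e+00,  2.76543454e-01,  1.50600453e+00,  1.05047016e-05,
        1.36069705e+00, -1.20991668e-01]), 'qd': array([ 0.00135   , -0.00085475, -0.00253552, -0.00210472,  0.00085983,
       -0.00018725]), 'effort': array([ 2.43966424e-03, -4.17706275e+01, -2.46401632e+01, -1.47125743e-04,
        5.91059506e-03,  2.47318360e-05]), 'position': array([0.14040897, 0.55740523, 0.4039201 ]), 'ee_rot': array([ 0.70158443,  0.08647212,  0.7018742 , -0.08760405]), 'contact_force': array([-0.16495232,  0.06624222,  0.3163071 ]), 'moment': array([ 0.03344682, -0.06436348,  0.01049823]), 'width': 0.08528268916354978}
```

```bash
python3 - <<'E'
import cv2
for n in("scene","top"):
    im=cv2.imread(f"pics/{n}0.png"); cv2.imwrite(f"pics/{n}0b.png",cv2.resize(im,(800,600),interpolation=cv2.INTER_CUBIC))
E
```

```text
(no output)
```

View pics/scene0b.png

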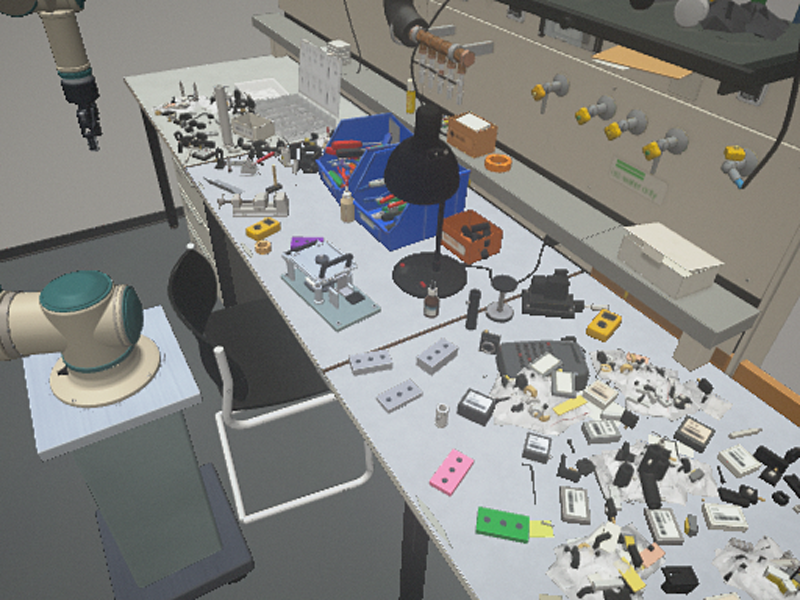

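View pics/top0b.png

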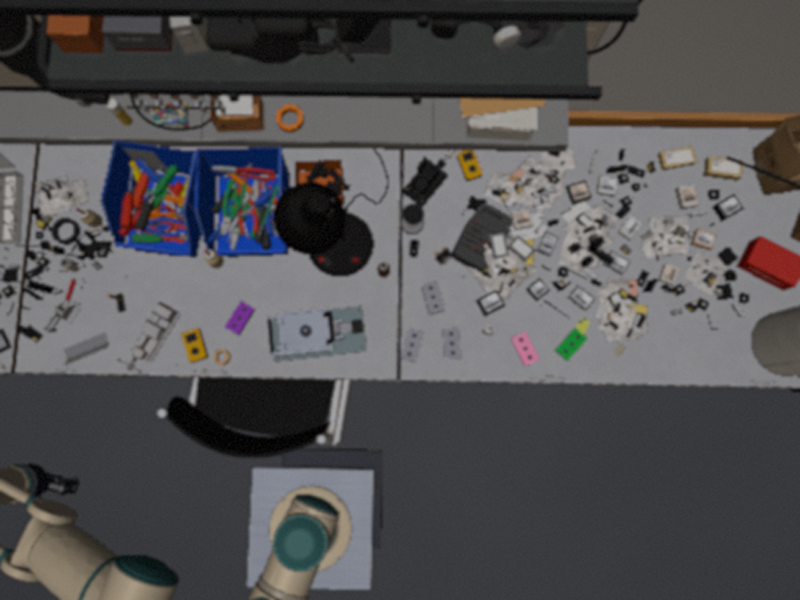

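```bash
cat > h.py <<'E'
import numpy as np,cv2
from rig import manip
from scipy.spatial.transform import Rotation as Rn
def proj(n,X):
    c=manip.calibration(n); p=np.atleast_2d(X)@np.array(c['R']).T+c['t']
    return np.c_[c['fx']*p[:,0]/p[:,2]+c['cx'], c['fy']*p[:,1]/p[:,2]+c['cy']]
def unproj(n,uv,z):
    c=manip.calibration(n); R=np.array(c['R']); uv=np.atleast_2d(uv)
    d=np.c_[(uv[:,0]-c['cx'])/c['fx'],(uv[:,1]-c['cy'])/c['fy'],np.ones(len(uv))]@R
    o=-R.T@c['t']; s=(z-o[2])/d[:,2]
    return o+d*s[:,None]
def crop(src,x0,y0,x1,y1,f,out):
    im=cv2.imread(src) if isinstance(src,str) else src
    cv2.imwrite(out,cv2.resize(im[y0:y1,x0:x1],None,fx=f,fy=f,interpolation=cv2.INTER_CUBIC))
E
python3 - <<'E'
from h import *
crop("pics/scene0.png",170,145,270,215,8,"pics/s_press.png")
crop("pics/top0.png",165,185,245,240,10,"pics/t_press.png")
crop("pics/scene0.png",215,205,305,270,8,"pics/s_blk.png")
crop("pics/top0.png",250,170,310,240,8,"pics/t_blk.png")
E
```

```text
(no output)
```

View pics/s_press.png

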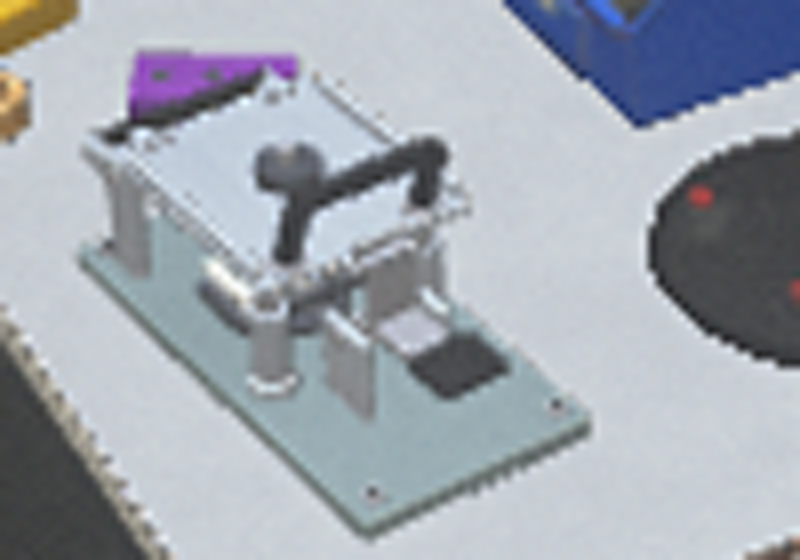

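View pics/t_press.png

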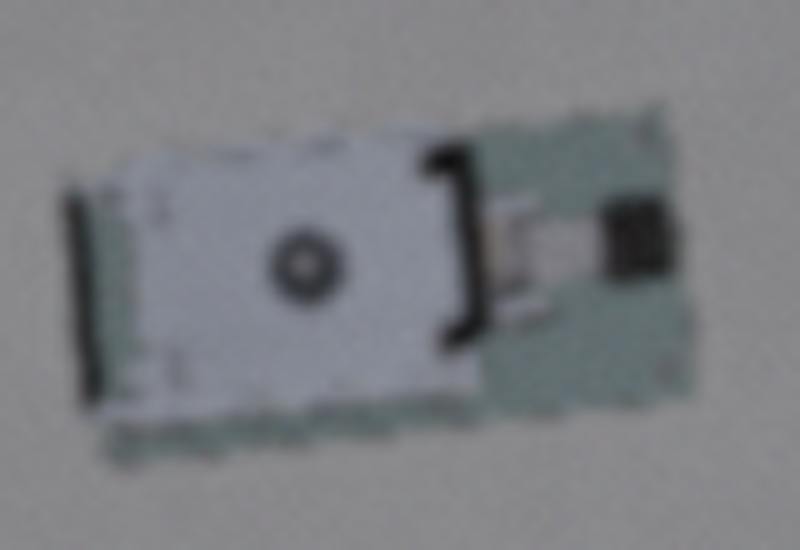

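View pics/s_blk.png

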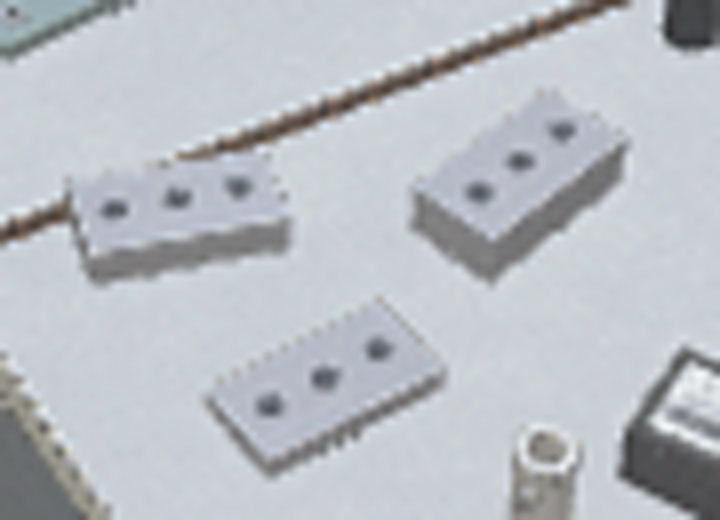

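View pics/t_blk.png

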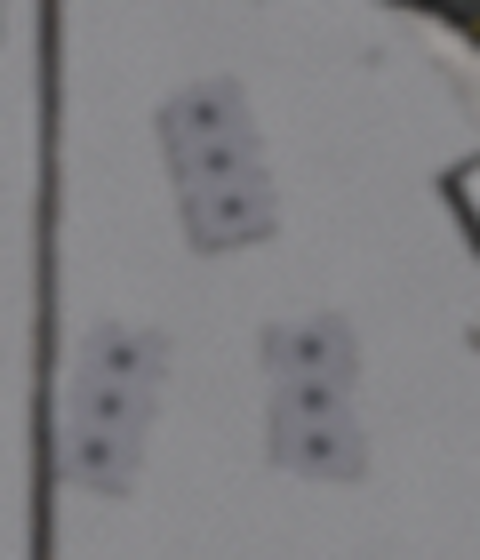

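```bash
cat > fit.py <<'E'
from h import *
from scipy.optimize import least_squares
S=lambda u,v:('scene',((u+.5)/8-.5+170,(v+.5)/8-.5+145))
T=lambda u,v:('top',((u+.5)/10-.5+165,(v+.5)/10-.5+185))
obs=[((-133,0,68),S(459,367)),((-133,0,68),T(637,240)),((-69.4,0,129.4),S(367,174)),((-69.4,0,129.4),T(467,243)),
((-150,62,16),S(370,525)),((-150,-62,16),S(590,416)),((-150,-62,16),T(660,108)),((-150,62,16),T(690,397)),((101,62,16),S(82,252))]
def pose(p,L):
    L=np.array(L)/1000; c,s=np.cos(p[2]),np.sin(p[2])
    return np.array([p[0]+c*L[0]-s*L[1],p[1]+s*L[0]+c*L[1],L[2]])
def res(p):
    r=[]
    for L,(n,uv) in obs: r+=list((proj(n,pose(p,L))[0]-uv))
    return np.array(r)
s=least_squares(res,[.45,0,np.pi/2],x_scale=[.01,.01,.05],loss='soft_l1')
print(s.x, np.degrees(s.x[2])); print(res(s.x).reshape(-1,2).round(2))
E
python3 fit.py; python3 - <<'E'
from h import *
f=8
Sb=lambda u,v:((u+.5)/8-.5+215,(v+.5)/8-.5+205)
Tb=lambda u,v:((u+.5)/8-.5+250,(v+.5)/8-.5+170)
for nm,z,sh,th in (("mid",.019,[(113,209),(177,198),(238,187)],[(123,357),(109,404),(95,453)]),
 ("thick",.026,[(479,192),(519,161),(561,131)],[(206,114),(218,160),(232,207)]),
 ("thin",.012,[(269,405),(324,378),(377,349)],[(310,348),(313,398),(318,446)])):
    for n,F,h in(("scene",Sb,sh),("top",Tb,th)):
        P=unproj(n,[F(*a) for a in h],z); d=P[-1]-P[0]
        print(nm,n,P.mean(0).round(4),"yaw",np.degrees(np.arctan2(d[1],d[0])).round(1),np.linalg.norm(d).round(4))
E
```

```text
[0.5053654  0.02009295 1.702199  ] 97.52881843933108
[[-0.5  -0.95]
 [-0.12 -0.29]
 [ 0.14  0.16]
 [ 0.24 -0.88]
 [-0.99  0.18]
 [ 0.2   0.2 ]
 [ 0.58 -0.23]
 [ 0.73 -0.26]
 [-1.28 -0.62]]
mid scene [ 0.4832 -0.2575  0.019 ] yaw -15.0 0.0524
mid top [ 0.4817 -0.258   0.019 ] yaw 164.5 0.0528
thick scene [ 0.6136 -0.3134  0.026 ] yaw 15.6 0.0514
thick top [ 0.612  -0.3143  0.026 ] yaw -164.2 0.0518
thin scene [ 0.4893 -0.3654  0.012 ] yaw 5.1 0.0515
thin top [ 0.4883 -0.3661  0.012 ] yaw -175.3 0.052
```

```bash
cat >> fit.py <<'E'
c=s.x
n=cv2.imread("pics/scene0.png"); t=cv2.imread("pics/top0.png")
def box(x0,x1,y,z): return [(x0,-y,z),(x1,-y,z),(x1,y,z),(x0,y,z)]
for nm,im,r,f in(("scene",n,(170,145,270,215),8),("top",t,(165,185,245,240),10)):
    big=cv2.resize(im[r[1]:r[3],r[0]:r[2]],None,fx=f,fy=f,interpolation=cv2.INTER_CUBIC)
    for B,col in((box(-150,101,62,16),(0,0,255)),(box(-65,70,56,87),(0,255,0)),(box(-148,-118,18,68),(255,0,255)),(box(-75.4,-63.4,36,129.4),(0,255,255))):
        q=proj(nm,np.array([pose(c,b) for b in B])); q=(q-[r[0],r[1]]+.5)*f-.5
        cv2.polylines(big,[q.astype(np.int32)],True,col,1)
    cv2.imwrite(f"pics/ov_{nm}.png",big)
E
python3 fit.py>/dev/null
cat >> h.py <<'E'
PX,PY,PYAW=0.5054,0.0201,np.radians(97.5)
def pw(x,y=0,z=0):
    c,s=np.cos(PYAW),np.sin(PYAW); x/=1000;y/=1000
    return np.array([PX+c*x-s*y,PY+s*x+c*y,z/1000])
def st():
    s=manip.get_state(); R=Rn.from_quat(np.r_[s['ee_rot'][1:],s['ee_rot'][0]]).as_matrix()
    return s,R
def go(P,yaw,reach=.155):
    """target world point P for the point 'reach' ahead of TCP, jaw yaw deg (mod 180)."""
    s,R=st(); y=np.radians(yaw); best=None
    for k in(0,np.pi):
        X=np.array([0,0,-1.]);Y=np.array([np.cos(y+k),np.sin(y+k),0]);Z=np.cross(X,Y)
        Rt=np.c_[X,Y,Z]; rv=Rn.from_matrix(R.T@Rt).as_rotvec(degrees=True)
        print("turn",rv.round(2),"n",abs(rv).max()/8.59, "| dp(now axes)",(R.T@(np.array(P)-reach*X-s['position'])).round(4),"| dp(target axes)",(Rt.T@(np.array(P)-reach*X-s['position'])).round(4))
def show():
    s,R=st(); print("t",s['clock'],"grasp",(s['position']+.155*R[:,0]).round(4),"x",R[:,0].round(3),"jaw",np.degrees(np.arctan2(R[1,1],R[0,1])).round(1),"F",s['contact_force'].round(2),"w",round(s['width'],4),"q",s['qpos'].round(2))
E
python3 - <<'E'
from h import *
show(); go(pw(-136,0,85),97.5,.173)
print(pw(-136),pw(-55.7),pw(172))
E
```

```text
t 0.1 grasp [0.1403 0.5572 0.2489] x [-0.001 -0.002 -1.   ] jaw 75.9 F [-0.16  0.07  0.32] w 0.0853 q [ 1.2   0.28  1.51  0.    1.36 -0.12]
turn [-21.64  -0.03   0.09] n 2.519323557962985 | dp(now axes) [ 0.1467 -0.558   0.5354] | dp(target axes) [ 0.1459 -0.7163  0.2917]
turn [1.5836e+02 1.3000e-01 4.0000e-02] n 18.435268584532754 | dp(now axes) [ 0.1467 -0.558   0.5354] | dp(target axes) [ 0.1459  0.7163 -0.2917]
[ 0.52315156 -0.1147365   0.        ] [ 0.51267031 -0.03512348  0.        ] [0.48294949 0.19062852 0.        ]
```

View pics/ov_scene.png

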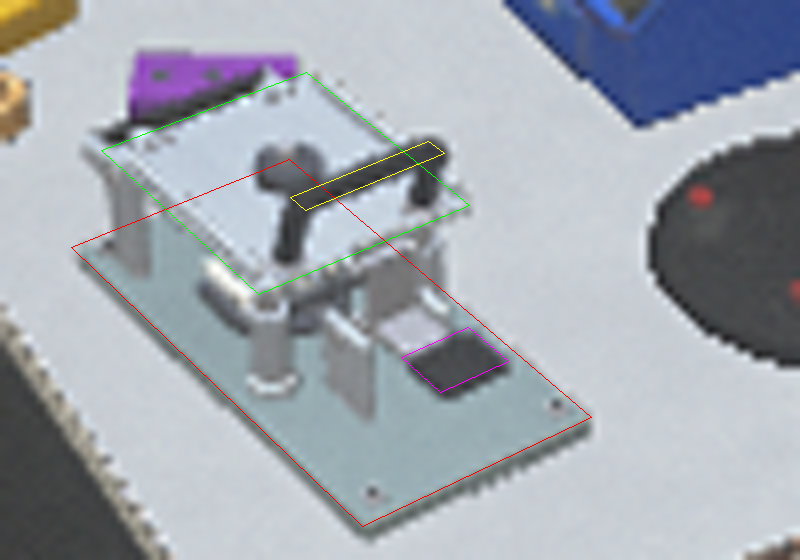

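View pics/ov_top.png

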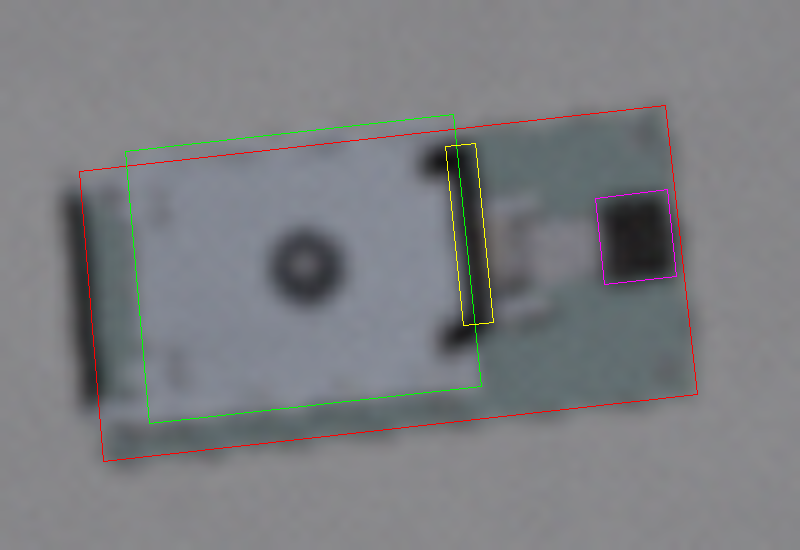

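Emit:
arm_command([
  {"dp": [0, 0, 0], "turn": [-7.2, 0, 0], "grip": -1},
  {"dp": [0, 0, 0], "turn": [-7.2, 0, 0], "grip": -1},
  {"dp": [0, 0, 0], "turn": [-7.2, 0, 0], "grip": -1},
  {"dp": [0, -0.045, 0.018], "turn": [0, 0, 0], "grip": -1},
  {"dp": [0, -0.045, 0.018], "turn": [0, 0, 0], "grip": -1},
  {"dp": [0, -0.045, 0.018], "turn": [0, 0, 0], "grip": -1},
  {"dp": [0, -0.045, 0.018], "turn": [0, 0, 0], "grip": -1},
  {"dp": [0, -0.045, 0.018], "turn": [0, 0, 0], "grip": -1},
])

```text
clock: 0.9
position: [0.2592, 0.3444, 0.4044]
ee_rot: [0.706, -0.046, 0.706, 0.046]
contact_force: [1.7, 0.5, 0.7]
width: 0.0001
```

Emit:
arm_command([
  {"dp": [0, -0.045, 0.018], "turn": [0, 0, 0], "grip": -1},
  {"dp": [0, -0.045, 0.018], "turn": [0, 0, 0], "grip": -1},
  {"dp": [0, -0.045, 0.018], "turn": [0, 0, 0], "grip": -1},
  {"dp": [0, -0.045, 0.018], "turn": [0, 0, 0], "grip": -1},
  {"dp": [0, -0.045, 0.018], "turn": [0, 0, 0], "grip": -1},
  {"dp": [0, -0.045, 0.018], "turn": [0, 0, 0], "grip": -1},
  {"dp": [0, -0.045, 0.018], "turn": [0, 0, 0], "grip": -1},
  {"dp": [0, -0.045, 0.018], "turn": [0, 0, 0], "grip": -1},
])

```text
clock: 1.7
position: [0.4488, 0.0059, 0.4045]
ee_rot: [0.706, -0.046, 0.706, 0.046]
contact_force: [0.6, 1.1, 0.1]
width: 0.0
```

```bash
python3 -c "
from h import *
show(); go(pw(-136,0,85),97.5,.173)"
```

```text
t 1.7 grasp [0.4488 0.006  0.2495] x [-0.  0. -1.] jaw 97.4 F [0.62 1.09 0.11] w 0.0 q [-0.14  0.08  1.75  0.    1.31 -1.84]
turn [-0.08 -0.   -0.03] n 0.008891542010423834 | dp(now axes) [ 0.1465 -0.1293  0.0581] | dp(target axes) [ 0.1465 -0.1293  0.058 ]
turn [ 1.7992e+02 -4.0000e-02  0.0000e+00] n 20.945706289995176 | dp(now axes) [ 0.1465 -0.1293  0.0581] | dp(target axes) [ 0.1465  0.1293 -0.058 ]
```

Emit:
arm_command([
  {"dp": [0, -0.043, 0.0195], "turn": [0, 0, 0], "grip": -1},
  {"dp": [0, -0.043, 0.0195], "turn": [0, 0, 0], "grip": -1},
  {"dp": [0, -0.043, 0.019], "turn": [0, 0, 0], "grip": -1},
  {"dp": [0.045, 0, 0], "turn": [0, 0, 0], "grip": -1},
  {"dp": [0.045, 0, 0], "turn": [0, 0, 0], "grip": -1},
  {"dp": [0.035, 0, 0], "turn": [0, 0, 0], "grip": -1},
  {"dp": [0.01, 0, 0], "turn": [0, 0, 0], "grip": -1},
  {"dp": [0, 0, 0], "turn": [0, 0, 0], "grip": -1},
])

```text
clock: 2.5
position: [0.5223, -0.1123, 0.2683]
ee_rot: [0.704, -0.045, 0.707, 0.047]
contact_force: [0.2, 1.2, 0.3]
width: 0.0001
```

```bash
python3 - <<'E'
from h import *
show(); go(pw(-136,0,68),97.5,.173)
crop(manip.get_image("scene")[:,:,::-1],170,110,270,215,6,"pics/s1.png")
crop(manip.get_image("top")[:,:,::-1],165,185,245,240,8,"pics/t1.png")
E
```

```text
t 2.5 grasp [ 0.5217 -0.1121  0.1133] x [-0.004  0.001 -1.   ] jaw 97.5 F [0.23 1.16 0.33] w 0.0001 q [-0.34  0.33  1.8   0.    1.02 -2.04]
turn [-0.04 -0.19 -0.1 ] n 0.02229302742270874 | dp(now axes) [ 0.0273 -0.0026  0.0006] | dp(target axes) [ 0.0273 -0.0025  0.0005]
turn [ 1.7996e+02 -1.6000e-01  3.0000e-01] n 20.949798697627525 | dp(now axes) [ 0.0273 -0.0026  0.0006] | dp(target axes) [ 0.0273  0.0025 -0.0005]
```

View pics/s1.png

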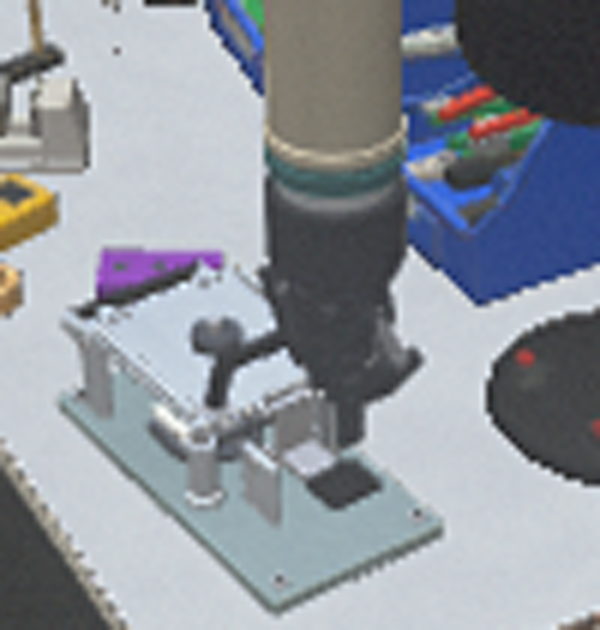

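View pics/t1.png

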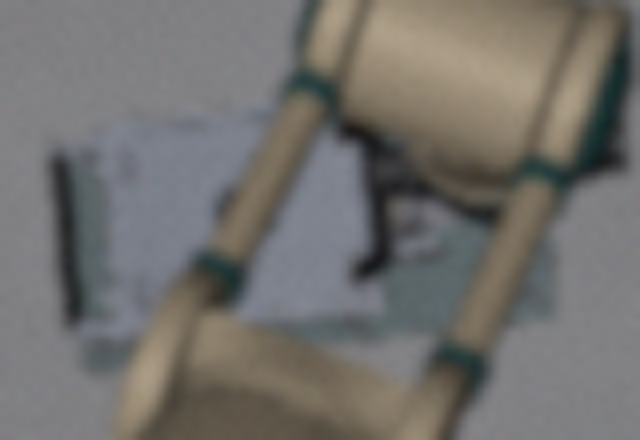

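Emit:
arm_command([
  {"dp": [0.01, -0.002, 0], "turn": [0, 0, 0], "grip": -1},
  {"dp": [0.01, 0, 0], "turn": [0, 0, 0], "grip": -1},
  {"dp": [0, 0, 0], "turn": [0, 0, 0], "grip": -1},
])

```text
clock: 2.9
position: [0.5225, -0.1142, 0.2489]
ee_rot: [0.705, -0.046, 0.706, 0.046]
contact_force: [0.0, 1.3, -0.3]
width: 0.0
```

Emit:
arm_command([
  {"dp": [0.003, 0, 0], "turn": [0, 0, 0], "grip": -1},
  {"dp": [0, 0, 0], "turn": [0, 0, 0], "grip": -1},
])

```text
clock: 3.1
position: [0.5229, -0.1144, 0.2465]
ee_rot: [0.706, -0.046, 0.706, 0.046]
contact_force: [-0.2, 0.8, -0.0]
width: -0.0001
```

Emit:
arm_command([
  {"dp": [0.003, 0, 0], "turn": [0, 0, 0], "grip": -1},
  {"dp": [0, 0, 0], "turn": [0, 0, 0], "grip": -1},
])

```text
clock: 3.3
position: [0.5229, -0.1144, 0.2435]
ee_rot: [0.705, -0.046, 0.706, 0.046]
contact_force: [-0.2, -0.3, -0.2]
width: 0.0002
```

Emit:
arm_command([
  {"dp": [0.003, 0, 0], "turn": [0, 0, 0], "grip": -1},
  {"dp": [0, 0, 0], "turn": [0, 0, 0], "grip": -1},
])

```text
clock: 3.5
position: [0.5232, -0.1146, 0.2407]
ee_rot: [0.706, -0.046, 0.705, 0.046]
contact_force: [0.5, -0.0, 0.3]
width: -0.0001
```

Emit:
arm_command([
  {"dp": [0.003, 0, 0], "turn": [0, 0, 0], "grip": -1},
  {"dp": [0, 0, 0], "turn": [0, 0, 0], "grip": -1},
])

```text
clock: 3.7
position: [0.5233, -0.1148, 0.2377]
ee_rot: [0.706, -0.046, 0.705, 0.046]
contact_force: [-0.1, -2.1, 1.1]
width: 0.0002
```

Emit:
arm_command([
  {"dp": [0.003, 0, 0], "turn": [0, 0, 0], "grip": -1},
  {"dp": [0, 0, 0], "turn": [0, 0, 0], "grip": -1},
])

```text
clock: 3.9
position: [0.5232, -0.1147, 0.2346]
ee_rot: [0.706, -0.046, 0.705, 0.046]
contact_force: [-0.6, -1.3, 2.0]
width: 0.0001
```

Emit:
arm_command([
  {"dp": [0.003, 0, 0], "turn": [0, 0, 0], "grip": -1},
  {"dp": [0, 0, 0], "turn": [0, 0, 0], "grip": -1},
])

```text
clock: 4.1
position: [0.523, -0.1144, 0.2314]
ee_rot: [0.706, -0.046, 0.706, 0.046]
contact_force: [0.9, -1.9, 1.5]
width: 0.0001
```

Emit:
arm_command([
  {"dp": [0.003, 0, 0], "turn": [0, 0, 0], "grip": -1},
  {"dp": [0.002, 0, 0], "turn": [0, 0, 0], "grip": -1},
  {"dp": [0, 0, 0], "turn": [0, 0, 0], "grip": -1},
])

```text
clock: 4.4
position: [0.523, -0.1144, 0.2265]
ee_rot: [0.706, -0.046, 0.706, 0.046]
contact_force: [-0.1, -2.4, 3.6]
width: 0.0001
```

```bash
python3 - <<'E'
from h import *
show()
crop(manip.get_image("scene")[:,:,::-1],170,110,270,215,6,"pics/s2.png")
E
```

```text
t 4.4 grasp [ 0.523  -0.1143  0.0715] x [-0.  0. -1.] jaw 97.5 F [-0.13 -2.37  3.55] w 0.0001 q [-0.35  0.38  1.85  0.    0.92 -2.05]
```

View pics/s2.png

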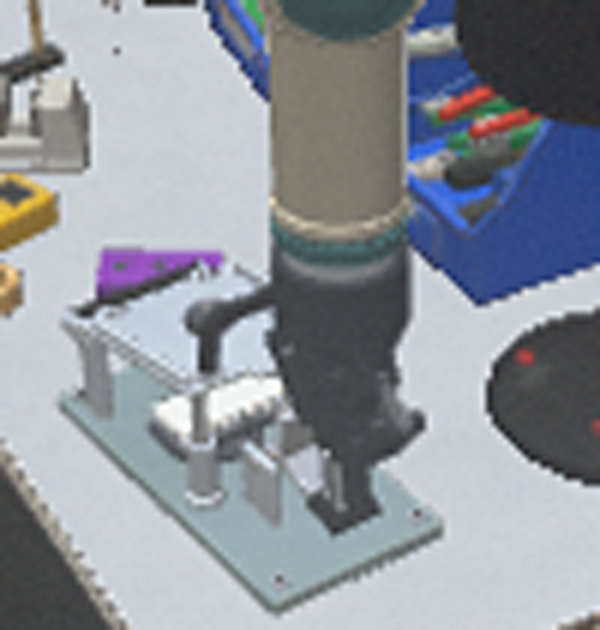

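Emit:
arm_command([
  {"dp": [-0.01, 0, 0], "turn": [0, 0, 0], "grip": -1},
  {"dp": [-0.03, 0, 0], "turn": [0, 0, 0], "grip": -1},
  {"dp": [-0.045, 0, 0], "turn": [0, 0, 0], "grip": -1},
  {"dp": [-0.045, 0, 0], "turn": [0, 0, 0], "grip": -1},
  {"dp": [-0.04, 0, 0], "turn": [0, 0, 0], "grip": 0},
  {"dp": [0, 0.04, 0], "turn": [0, 0, 0], "grip": 0.2},
  {"dp": [0, 0.04, 0], "turn": [0, 0, 0], "grip": 0.2},
  {"dp": [0, 0, 0], "turn": [0, 0, 0], "grip": 0.2},
])

```text
clock: 5.25
position: [0.5107, -0.0311, 0.3972]
ee_rot: [0.705, -0.046, 0.706, 0.049]
contact_force: [0.2, -0.1, 0.0]
width: 0.0511
```

```bash
python3 - <<'E'
from h import *
show(); go(pw(-55.7,0,154.7),97.5)
im=manip.get_image("scene")[:,:,::-1]
p=proj("scene",[pw(-55.7,36,154.7),pw(-55.7,-36,154.7),pw(-69.4,0,129.4)]); print(((p-[170,110]+.5)*6-.5).round())
crop(im,170,110,270,215,6,"pics/s3.png")
E
```

```text
t 5.25 grasp [ 0.5104 -0.0305  0.2422] x [-0.002  0.004 -1.   ] jaw 97.7 F [ 0.17 -0.14  0.01] w 0.0511 q [-0.2   0.19  1.65  0.    1.31 -1.9 ]
turn [ 0.18 -0.08 -0.25] n 0.029658878130024734 | dp(now axes) [ 0.0875 -0.0046  0.0015] | dp(target axes) [ 0.0875 -0.0042  0.0014]
turn [-1.7982e+02  4.0000e-01 -1.3000e-01] n 20.933862931959624 | dp(now axes) [ 0.0875 -0.0046  0.0015] | dp(target axes) [ 0.0875  0.0042 -0.0014]
[[208. 315.]
 [313. 274.]
 [276. 341.]]
```

View pics/s3.png

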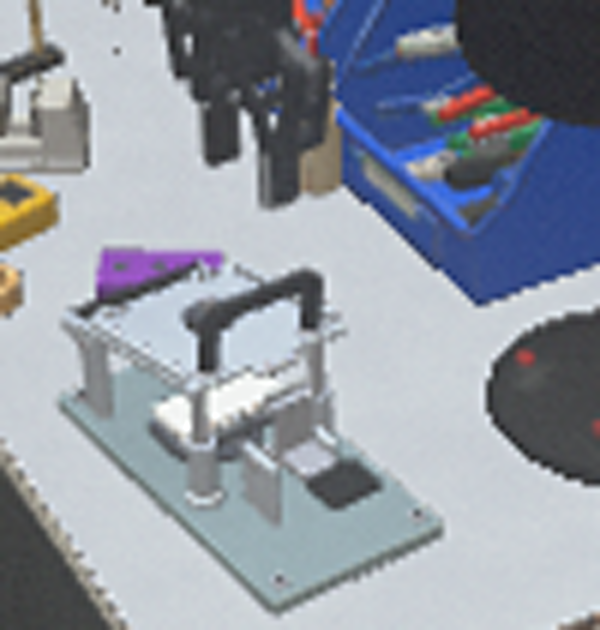

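Emit:
arm_command([
  {"dp": [0.03, -0.0045, 0], "turn": [0, 0, 0], "grip": 0.2},
  {"dp": [0.03, 0, 0], "turn": [0, 0, 0], "grip": 0.2},
  {"dp": [0.02, 0, 0], "turn": [0, 0, 0], "grip": 0.2},
  {"dp": [0.01, 0, 0], "turn": [0, 0, 0], "grip": 0.2},
  {"dp": [0, 0, 0], "turn": [0, 0, 0], "grip": 0.2},
])

```text
clock: 5.8
position: [0.5127, -0.0399, 0.3053]
ee_rot: [0.704, -0.045, 0.707, 0.046]
contact_force: [0.5, 0.2, 1.0]
width: 0.0511
```

```bash
python3 - <<'E'
from h import *
show(); go(pw(-55.7,0,154.7),97.5)
E
```

```text
t 5.8 grasp [ 0.5121 -0.0398  0.1503] x [-0.004  0.001 -1.   ] jaw 97.4 F [0.48 0.19 0.99] w 0.0511 q [-0.21  0.26  1.79  0.    1.09 -1.91]
turn [-0.08 -0.2  -0.08] n 0.02377083431445044 | dp(now axes) [-0.0044  0.0048  0.0006] | dp(target axes) [-0.0044  0.0048  0.0006]
turn [ 1.7992e+02 -1.2000e-01  3.2000e-01] n 20.945670069137968 | dp(now axes) [-0.0044  0.0048  0.0006] | dp(target axes) [-0.0044 -0.0048 -0.0006]
```

Emit:
arm_command([
  {"dp": [-0.002, 0.0045, 0], "turn": [0, 0, 0], "grip": -0.4},
  {"dp": [0, 0, 0], "turn": [0, 0, 0], "grip": -1},
  {"dp": [0, 0, 0], "turn": [0, 0, 0], "grip": -1},
  {"dp": [0, 0, 0], "turn": [0, 0, 0], "grip": -1},
  {"dp": [0, 0, 0], "turn": [0, 0, 0], "grip": -1},
], grip_force=30)

```text
clock: 6.3
position: [0.5131, -0.0355, 0.3096]
ee_rot: [0.706, -0.047, 0.705, 0.046]
contact_force: [0.9, -2.5, 2.2]
width: 0.0108
```

```bash
python3 - <<'E'
from h import *
show(); go(pw(-55.7,0,154.7),97.5)
b=lambda a:np.array([70-140*np.cos(a)+58*np.sin(a),70+140*np.sin(a)+58*np.cos(a)])
A=np.linspace(.2,1.9,23)
B=np.array([b(a) for a in A]); print(np.c_[A[1:],B[1:],np.diff(B,axis=0)].round(3))
E
```

```text
t 6.3 grasp [ 0.5135 -0.0357  0.1546] x [ 0.003 -0.001 -1.   ] jaw 97.5 F [ 0.88 -2.47  2.18] w 0.0108 q [-0.2   0.26  1.78 -0.    1.1  -1.91]
turn [-0.02  0.14  0.1 ] n 0.01598152446505339 | dp(now axes) [-0.0001  0.0004 -0.0004] | dp(target axes) [-0.0001  0.0004 -0.0004]
turn [ 1.7998e+02  1.6000e-01 -2.2000e-01] n 20.952341811830273 | dp(now axes) [-0.0001  0.0004 -0.0004] | dp(target axes) [-0.0001 -0.0004  0.0004]
[[ 2.77000e-01 -4.87760e+01  1.64107e+02  6.91000e+00  9.45000e+00]
 [ 3.55000e-01 -4.11570e+01  1.72996e+02  7.61900e+00  8.88800e+00]
 [ 4.32000e-01 -3.28750e+01  1.81269e+02  8.28300e+00  8.27400e+00]
 [ 5.09000e-01 -2.39780e+01  1.88879e+02  8.89600e+00  7.60900e+00]
 [ 5.86000e-01 -1.45210e+01  1.95779e+02  9.45700e+00  6.90000e+00]
 [ 6.64000e-01 -4.55900e+00  2.01928e+02  9.96200e+00  6.14900e+00]
 [ 7.41000e-01  5.84800e+00  2.07290e+02  1.04070e+01  5.36200e+00]
 [ 8.18000e-01  1.66380e+01  2.11832e+02  1.07900e+01  4.54300e+00]
 [ 8.95000e-01  2.77460e+01  2.15529e+02  1.11080e+01  3.69600e+00]
 [ 9.73000e-01  3.91060e+01  2.18356e+02  1.13600e+01  2.82800e+00]
 [ 1.05000e+00  5.06510e+01  2.20298e+02  1.15450e+01  1.94200e+00]
 [ 1.12700e+00  6.23110e+01  2.21344e+02  1.16600e+01  1.04500e+00]
 [ 1.20500e+00  7.40170e+01  2.21486e+02  1.17060e+01  1.42000e-01]
 [ 1.28200e+00  8.56990e+01  2.20723e+02  1.16820e+01 -7.62000e-01]
 [ 1.35900e+00  9.72870e+01  2.19062e+02  1.15880e+01 -1.66200e+00]
 [ 1.43600e+00  1.08713e+02  2.16510e+02  1.14260e+01 -2.55100e+00]
 [ 1.51400e+00  1.19907e+02  2.13085e+02  1.11940e+01 -3.42600e+00]
 [ 1.59100e+00  1.30804e+02  2.08805e+02  1.08970e+01 -4.28000e+00]
 [ 1.66800e+00  1.41338e+02  2.03697e+02  1.05340e+01 -5.10800e+00]
 [ 1.74500e+00  1.51446e+02  1.97791e+02  1.01080e+01 -5.90600e+00]
 [ 1.82300e+00  1.61068e+02  1.91123e+02  9.62200e+00 -6.66900e+00]
 [ 1.90000e+00  1.70146e+02  1.83731e+02  9.07800e+00 -7.39100e+00]]
```

Emit:
arm_command([
  {"dp": [-0.0094, 0.0069, 0], "turn": [0, 0, 0], "grip": -1},
  {"dp": [-0.0089, 0.0076, 0], "turn": [0, 0, 0], "grip": -1},
  {"dp": [-0.0083, 0.0083, 0], "turn": [0, 0, 0], "grip": -1},
  {"dp": [-0.0076, 0.0089, 0], "turn": [0, 0, 0], "grip": -1},
  {"dp": [-0.0069, 0.0095, 0], "turn": [0, 0, 0], "grip": -1},
  {"dp": [-0.0061, 0.01, 0], "turn": [0, 0, 0], "grip": -1},
  {"dp": [-0.0054, 0.0104, 0], "turn": [0, 0, 0], "grip": -1},
  {"dp": [-0.0045, 0.0108, 0], "turn": [0, 0, 0], "grip": -1},
])

```text
clock: 7.1
position: [0.5035, 0.0355, 0.368]
ee_rot: [0.707, -0.048, 0.705, 0.044]
contact_force: [-0.7, -6.8, 7.7]
width: 0.0108
```

```bash
python3 - <<'E'
from h import *
show(); go(pw(16.6,0,211.8),97.5)
crop(manip.get_image("scene")[:,:,::-1],150,90,270,210,6,"pics/s4.png")
E
```

```text
t 7.1 grasp [0.504  0.0346 0.213 ] x [ 0.003 -0.005 -1.   ] jaw 97.5 F [-0.74 -6.77  7.72] w 0.0108 q [-0.07  0.19  1.71 -0.01  1.23 -1.77]
turn [-0.01  0.14  0.33] n 0.03792065215358351 | dp(now axes) [ 0.0012  0.0011 -0.0001] | dp(target axes) [ 0.0012  0.0011 -0.0001]
turn [179.99   0.51  -0.22] n 20.95315657846385 | dp(now axes) [ 0.0012  0.0011 -0.0001] | dp(target axes) [ 0.0012 -0.0011  0.0001]
```

View pics/s4.png

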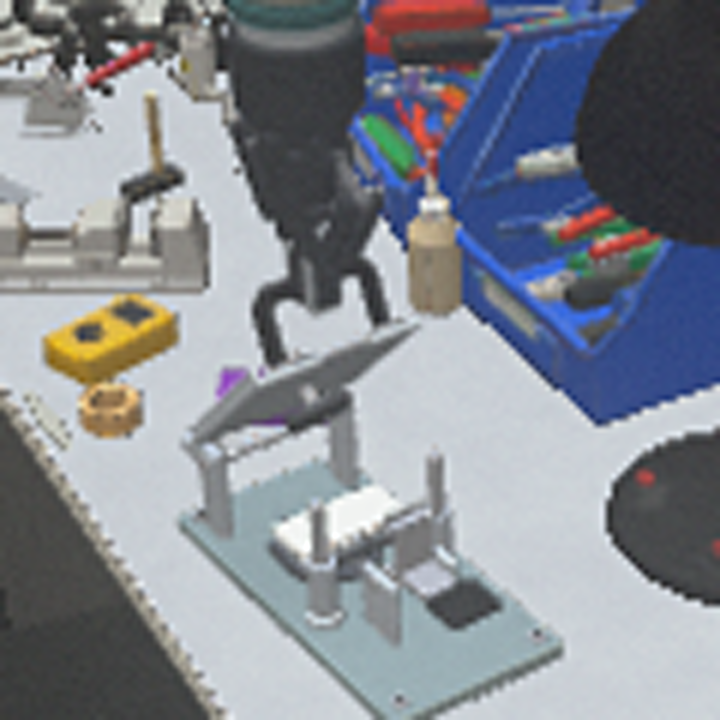

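Emit:
arm_command([
  {"dp": [-0.0037, 0.0111, 0], "turn": [0, 0, 0], "grip": -1},
  {"dp": [-0.0028, 0.0114, 0], "turn": [0, 0, 0], "grip": -1},
  {"dp": [-0.0019, 0.0115, 0], "turn": [0, 0, 0], "grip": -1},
  {"dp": [-0.001, 0.0117, 0], "turn": [0, 0, 0], "grip": -1},
  {"dp": [0, 0.0117, 0], "turn": [0, 0, 0], "grip": -1},
  {"dp": [0.0008, 0.0117, 0], "turn": [0, 0, 0], "grip": -1},
  {"dp": [0.0017, 0.0116, 0], "turn": [0, 0, 0], "grip": -1},
  {"dp": [0.0026, 0.0114, 0], "turn": [0, 0, 0], "grip": -1},
])

```text
clock: 7.95
position: [0.491, 0.1289, 0.3698]
ee_rot: [0.706, -0.046, 0.706, 0.046]
contact_force: [1.1, -2.3, -4.3]
width: 0.0107
```

```bash
python3 - <<'E'
from h import *
show(); go(pw(108.7,0,216.5),97.5)
E
```

```text
t 7.95 grasp [0.491  0.1289 0.2148] x [-0.  0. -1.] jaw 97.5 F [ 1.15 -2.26 -4.3 ] w 0.0107 q [ 0.12  0.2   1.7   0.    1.24 -1.58]
turn [-0.03 -0.01 -0.01] n 0.0038279922133029674 | dp(now axes) [-0.0017 -0.0011  0.    ] | dp(target axes) [-0.0017 -0.0011  0.    ]
turn [ 1.7997e+02 -1.0000e-02  1.0000e-02] n 20.950770273147636 | dp(now axes) [-0.0017 -0.0011  0.    ] | dp(target axes) [-0.0017  0.0011 -0.    ]
```

Continue to about 1.90.

Emit:
arm_command([
  {"dp": [0.0034, 0.0112, 0], "turn": [0, 0, 0], "grip": -1},
  {"dp": [0.0043, 0.0109, 0], "turn": [0, 0, 0], "grip": -1},
  {"dp": [0.0051, 0.0105, 0], "turn": [0, 0, 0], "grip": -1},
  {"dp": [0.0059, 0.0101, 0], "turn": [0, 0, 0], "grip": -1},
  {"dp": [0.0067, 0.0096, 0], "turn": [0, 0, 0], "grip": -1},
  {"dp": [0.0068, 0.0085, 0], "turn": [0, 0, 0], "grip": -1},
  {"dp": [0, 0, 0], "turn": [0, 0, 0], "grip": -1},
])

```text
clock: 8.65
position: [0.483, 0.1894, 0.3367]
ee_rot: [0.705, -0.046, 0.706, 0.047]
contact_force: [-0.4, 1.3, 0.1]
width: 0.0111
```

```bash
python3 - <<'E'
from h import *
show(); go(pw(172.4,0,181.7),97.5)
crop(manip.get_image("scene")[:,:,::-1],150,90,270,210,6,"pics/s5.png")
E
```

```text
t 8.65 grasp [0.4827 0.1896 0.1817] x [-0.002  0.001 -1.   ] jaw 97.5 F [-0.45  1.26  0.14] w 0.0111 q [ 0.24  0.24  1.73  0.    1.17 -1.46]
turn [ 0.01 -0.09 -0.06] n 0.009948217366072098 | dp(now axes) [-0.      0.0016  0.0001] | dp(target axes) [-0.      0.0016  0.0001]
turn [-1.7999e+02  1.0000e-01 -1.3000e-01] n 20.953310870896978 | dp(now axes) [-0.      0.0016  0.0001] | dp(target axes) [-0.     -0.0016 -0.0001]
```

View pics/s5.png

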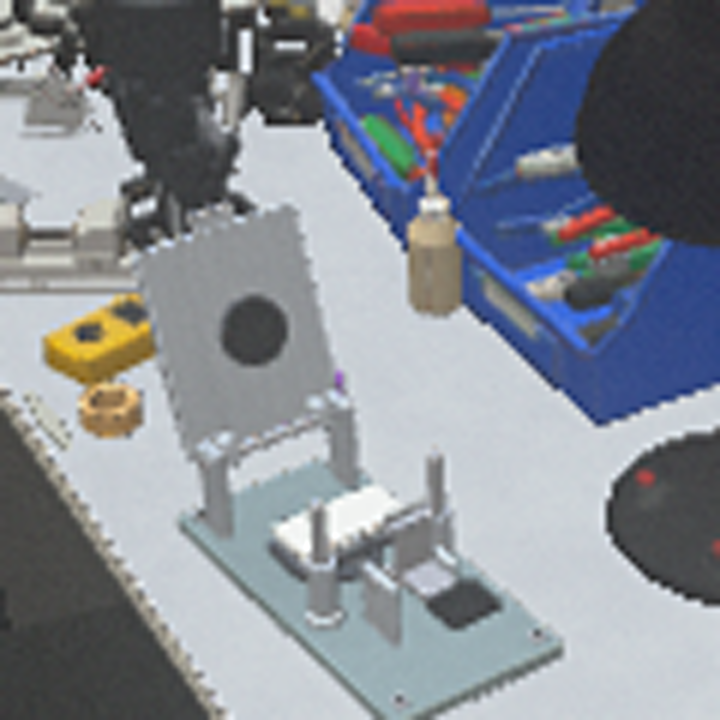

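Emit:
arm_command([
  {"dp": [0.0015, 0.0015, 0], "turn": [0, 0, 0], "grip": -1},
  {"dp": [0, 0, 0], "turn": [0, 0, 0], "grip": -1},
  {"dp": [0, 0, 0], "turn": [0, 0, 0], "grip": -0.4},
  {"dp": [0, 0, 0], "turn": [0, 0, 0], "grip": -0.4},
  {"dp": [0, 0, 0], "turn": [0, 0, 0], "grip": -0.4},
  {"dp": [-0.02, 0, 0], "turn": [0, 0, 0], "grip": -0.4},
  {"dp": [-0.04, 0, 0], "turn": [0, 0, 0], "grip": -0.4},
  {"dp": [-0.04, 0, 0], "turn": [0, 0, 0], "grip": -0.4},
])

```text
clock: 9.5
position: [0.4831, 0.1895, 0.437]
ee_rot: [0.705, -0.046, 0.706, 0.046]
contact_force: [1.0, 0.3, 0.2]
width: 0.0257
```

```bash
python3 - <<'E'
from h import *
show(); go(pw(0,0,70),97.5,.173)
im=manip.get_image("scene")[:,:,::-1]
crop(im,150,90,270,210,6,"pics/s6.png")
crop(im,180,150,250,200,11,"pics/s6z.png")
# overlay plate at different heights
big=cv2.imread("pics/s6z.png")
for h,col in((40,(0,0,255)),(47,(0,160,0)),(54,(255,0,0))):
    q=proj("scene",[pw(a,b,h) for a,b in((-38,-18),(38,-18),(38,18),(-38,18))]); q=(q-[180,150]+.5)*11-.5
    cv2.polylines(big,[q.astype(np.int32)],True,col,1)
cv2.imwrite("pics/s6zo.png",big)
E
```

```text
t 9.5 grasp [0.4828 0.1895 0.282 ] x [-0.002 -0.    -1.   ] jaw 97.4 F [1.   0.29 0.16] w 0.0257 q [ 0.24  0.17  1.56 -0.    1.41 -1.46]
turn [-0.06 -0.09  0.01] n 0.01082854920368848 | dp(now axes) [ 0.194  -0.1708  0.0005] | dp(target axes) [ 0.194  -0.1709  0.    ]
turn [1.7994e+02 2.0000e-02 1.5000e-01] n 20.947443932239654 | dp(now axes) [ 0.194  -0.1708  0.0005] | dp(target axes) [ 0.194   0.1709 -0.    ]
```

View pics/s6.png

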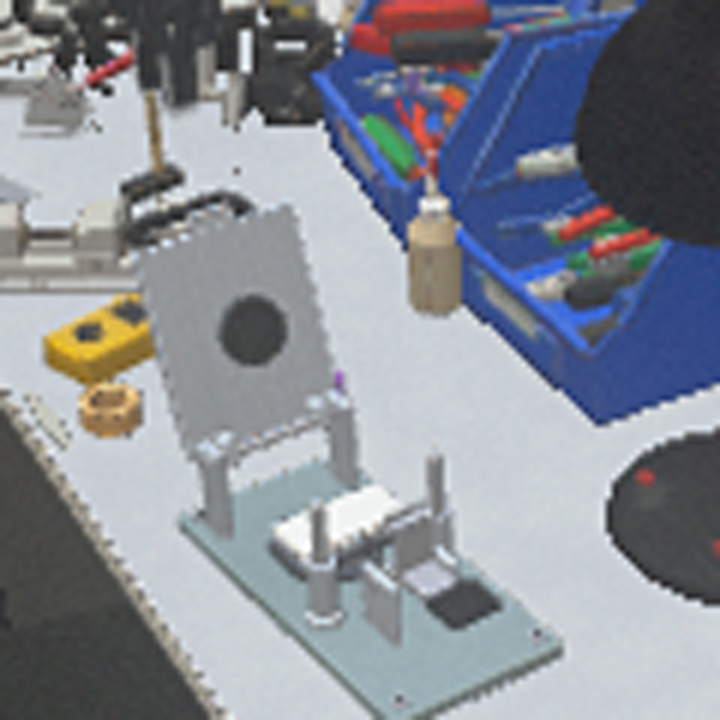

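View pics/s6zo.png

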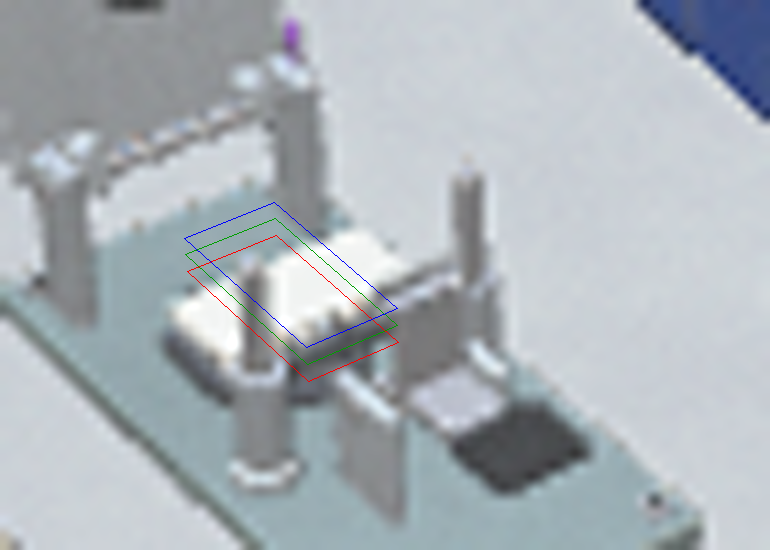

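```bash
python3 - <<'E'
from h import *
im=manip.get_image("top")[:,:,::-1]
crop(im,165,185,245,240,10,"pics/t6.png")
big=cv2.imread("pics/t6.png")
for (a,b,h,col) in((38,18,48,(0,0,255)),(18,38,48,(0,160,0))):
    q=proj("top",[pw(s*a,t*b,h) for s,t in((-1,-1),(1,-1),(1,1),(-1,1))]); q=(q-[165,185]+.5)*10-.5
    cv2.polylines(big,[q.astype(np.int32)],True,col,1)
cv2.imwrite("pics/t6o.png",big)
big=cv2.imread("pics/s6z.png")
for h,col in((40,(0,0,255)),(46,(0,160,0)),(52,(255,0,0))):
    q=proj("scene",[pw(a,b,h) for a,b in((-18,-38),(18,-38),(18,38),(-18,38))]); q=(q-[180,150]+.5)*11-.5
    cv2.polylines(big,[q.astype(np.int32)],True,col,1)
cv2.imwrite("pics/s6zp.png",big)
E
```

```text
(no output)
```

View pics/t6o.png

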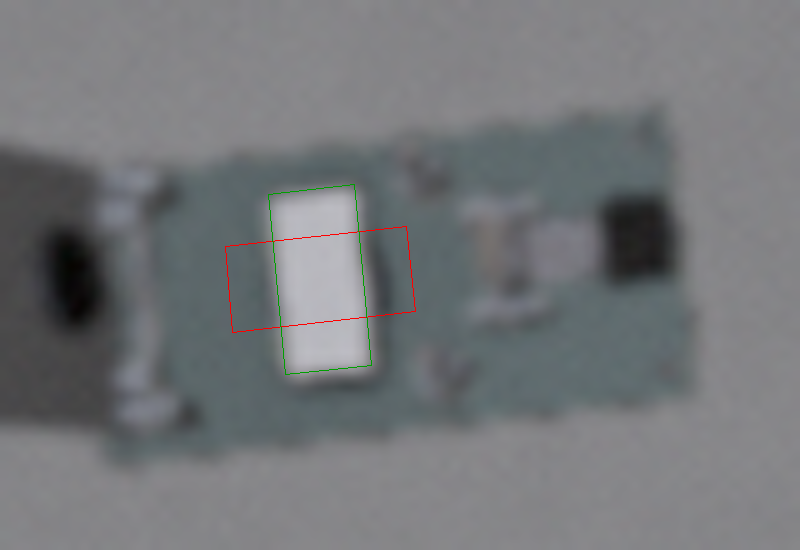

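View pics/s6zp.png

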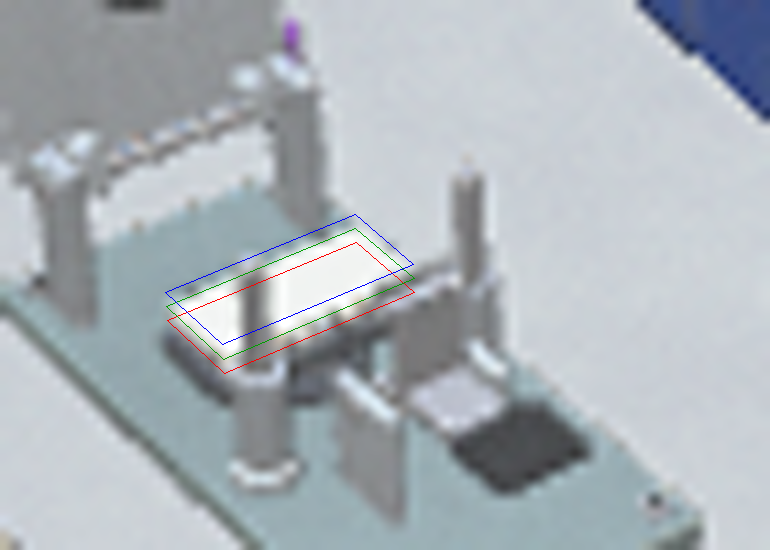

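Emit:
arm_command([
  {"dp": [0, -0.043, 0], "turn": [0, 0, 0], "grip": -1},
  {"dp": [0, -0.043, 0], "turn": [0, 0, 0], "grip": -1},
  {"dp": [0, -0.043, 0], "turn": [0, 0, 0], "grip": -1},
  {"dp": [0, -0.042, -0.001], "turn": [0, 0, 0], "grip": -1},
  {"dp": [0.05, 0, 0], "turn": [0, 0, 0], "grip": -1},
  {"dp": [0.05, 0, 0], "turn": [0, 0, 0], "grip": -1},
  {"dp": [0.05, 0, 0], "turn": [0, 0, 0], "grip": -1},
  {"dp": [0.03, 0, 0], "turn": [0, 0, 0], "grip": -1},
])

```text
clock: 10.4
position: [0.5024, 0.0198, 0.2525]
ee_rot: [0.704, -0.045, 0.708, 0.046]
contact_force: [0.0, 0.8, 0.5]
width: 0.0002
```

Emit:
arm_command([
  {"dp": [0.01, 0, 0], "turn": [0, 0, 0], "grip": -1},
  {"dp": [0.002, 0, 0], "turn": [0, 0, 0], "grip": -1},
  {"dp": [0, 0, 0], "turn": [0, 0, 0], "grip": -1},
])

```text
clock: 10.7
position: [0.5051, 0.02, 0.2453]
ee_rot: [0.706, -0.046, 0.705, 0.046]
contact_force: [-0.3, 0.9, 1.1]
width: -0.0001
```

```bash
sed -i 's/PX,PY,PYAW=0.5054,0.0201/PX,PY,PYAW=0.504,0.0205/' h.py; python3 - <<'E'
from h import *
show(); go(pw(0,0,60),97.5,.173)
E
```

```text
t 10.7 grasp [0.5055 0.02   0.0903] x [ 0.002 -0.    -1.   ] jaw 97.5 F [-0.3   0.88  1.08] w -0.0001 q [-0.1   0.32  1.89  0.    0.93 -1.8 ]
turn [-0.04  0.12  0.02] n 0.013825157889802387 | dp(now axes) [ 0.0123  0.0006 -0.0011] | dp(target axes) [ 0.0123  0.0006 -0.0011]
turn [ 1.7996e+02  4.0000e-02 -1.9000e-01] n 20.950426924336195 | dp(now axes) [ 0.0123  0.0006 -0.0011] | dp(target axes) [ 0.0123 -0.0006  0.0011]
```

Tip at 72 mm. Now feel down in small steps.

Emit:
arm_command([
  {"dp": [0.005, 0, 0], "turn": [0, 0, 0], "grip": -1},
  {"dp": [0.005, 0, 0], "turn": [0, 0, 0], "grip": -1},
  {"dp": [0.002, 0, 0], "turn": [0, 0, 0], "grip": -1},
  {"dp": [0, 0, 0], "turn": [0, 0, 0], "grip": -1},
])

```text
clock: 11.1
position: [0.5043, 0.0202, 0.2324]
ee_rot: [0.706, -0.046, 0.706, 0.046]
contact_force: [0.3, -0.4, 0.2]
width: -0.0
```

Emit:
arm_command([
  {"dp": [0.002, 0, 0], "turn": [0, 0, 0], "grip": -1},
  {"dp": [0.002, 0, 0], "turn": [0, 0, 0], "grip": -1},
  {"dp": [0, 0, 0], "turn": [0, 0, 0], "grip": -1},
])

```text
clock: 11.4
position: [0.5042, 0.0201, 0.2282]
ee_rot: [0.705, -0.046, 0.706, 0.046]
contact_force: [-0.7, 0.2, 0.5]
width: 0.0001
```

Emit:
arm_command([
  {"dp": [0.002, 0, 0], "turn": [0, 0, 0], "grip": -1},
  {"dp": [0, 0, 0], "turn": [0, 0, 0], "grip": -1},
])

```text
clock: 11.6
position: [0.5043, 0.0201, 0.2262]
ee_rot: [0.705, -0.046, 0.706, 0.046]
contact_force: [-0.8, -0.3, -1.2]
width: 0.0
```

Emit:
arm_command([
  {"dp": [0.002, 0, 0], "turn": [0, 0, 0], "grip": -1},
  {"dp": [0, 0, 0], "turn": [0, 0, 0], "grip": -1},
])

```text
clock: 11.8
position: [0.5043, 0.0201, 0.2241]
ee_rot: [0.705, -0.046, 0.706, 0.046]
contact_force: [-0.5, 1.1, 0.2]
width: -0.0003
```

Emit:
arm_command([
  {"dp": [0.002, 0, 0], "turn": [0, 0, 0], "grip": -1},
  {"dp": [0, 0, 0], "turn": [0, 0, 0], "grip": -1},
])

```text
clock: 12.0
position: [0.5042, 0.0201, 0.2221]
ee_rot: [0.705, -0.046, 0.706, 0.046]
contact_force: [1.0, 0.2, 0.6]
width: -0.0003
```

Emit:
arm_command([
  {"dp": [0.002, 0, 0], "turn": [0, 0, 0], "grip": -1},
  {"dp": [0, 0, 0], "turn": [0, 0, 0], "grip": -1},
])

```text
clock: 12.2
position: [0.5044, 0.0201, 0.2203]
ee_rot: [0.706, -0.046, 0.706, 0.046]
contact_force: [0.4, 0.2, 1.0]
width: -0.0004
```

Emit:
arm_command([
  {"dp": [0.001, 0, 0], "turn": [0, 0, 0], "grip": -1},
  {"dp": [0, 0, 0], "turn": [0, 0, 0], "grip": -1},
])

```text
clock: 12.4
position: [0.5044, 0.0201, 0.2202]
ee_rot: [0.706, -0.046, 0.705, 0.046]
contact_force: [-1.5, 0.6, 6.2]
width: -0.0001
```

Emit:
arm_command([
  {"dp": [0.001, 0, 0], "turn": [0, 0, 0], "grip": -1},
  {"dp": [0, 0, 0], "turn": [0, 0, 0], "grip": -1},
])

```text
clock: 12.6
position: [0.5043, 0.0201, 0.2201]
ee_rot: [0.706, -0.046, 0.705, 0.046]
contact_force: [-4.1, -0.1, 14.1]
width: 0.0001
```

Emit:
arm_command([
  {"dp": [0.001, 0, 0], "turn": [0, 0, 0], "grip": -1},
  {"dp": [0, 0, 0], "turn": [0, 0, 0], "grip": -1},
])

```text
clock: 12.8
position: [0.5043, 0.0201, 0.2201]
ee_rot: [0.706, -0.046, 0.705, 0.046]
contact_force: [-4.8, 0.4, 21.5]
width: 0.0001
```

Emit:
arm_command([
  {"dp": [0.001, 0, 0], "turn": [0, 0, 0], "grip": -1},
  {"dp": [0, 0, 0], "turn": [0, 0, 0], "grip": -1},
])

```text
clock: 13.0
position: [0.5042, 0.0202, 0.2201]
ee_rot: [0.706, -0.046, 0.705, 0.046]
contact_force: [-6.6, 0.7, 28.9]
width: -0.0003
```

Emit:
arm_command([
  {"dp": [-0.01, 0, 0], "turn": [0, 0, 0], "grip": -1},
  {"dp": [-0.04, 0, 0], "turn": [0, 0, 0], "grip": -1},
  {"dp": [-0.045, 0, 0], "turn": [0, 0, 0], "grip": -1},
  {"dp": [-0.045, 0, 0], "turn": [0, 0, 0], "grip": -1},
  {"dp": [0, 0, 0], "turn": [-7.6, 0, 0], "grip": 1},
  {"dp": [0, 0, 0], "turn": [-7.6, 0, 0], "grip": 1},
  {"dp": [0, 0, 0], "turn": [-7.6, 0, 0], "grip": 1},
  {"dp": [0, 0, 0], "turn": [0, 0, 0], "grip": 1},
])

```text
clock: 13.8
position: [0.5042, 0.0201, 0.3564]
ee_rot: [0.683, -0.184, 0.683, 0.185]
contact_force: [0.8, 0.7, 0.5]
width: 0.058
```

```bash
python3 - <<'E'
from h import *
show(); go([.4825,-.2577,.021],74.8)
E
```

```text
t 13.8 grasp [0.5042 0.0201 0.2014] x [ 0.  0. -1.] jaw 120.2 F [0.8  0.75 0.47] w 0.058 q [-0.1   0.2   1.73  0.    1.21 -2.2 ]
turn [45.45  0.   -0.  ] n 5.290595976528807 | dp(now axes) [ 0.1804 -0.2291 -0.1587] | dp(target axes) [ 0.1804 -0.2738  0.0519]
turn [-134.55    0.      0.  ] n 15.66400238451295 | dp(now axes) [ 0.1804 -0.2291 -0.1587] | dp(target axes) [ 0.1804  0.2738 -0.0519]
```

Emit:
arm_command([
  {"dp": [0, 0, 0], "turn": [7.6, 0, 0], "grip": 1},
  {"dp": [0, 0, 0], "turn": [7.6, 0, 0], "grip": 1},
  {"dp": [0, 0, 0], "turn": [7.6, 0, 0], "grip": 1},
  {"dp": [0, 0, 0], "turn": [7.6, 0, 0], "grip": 1},
  {"dp": [0, 0, 0], "turn": [7.6, 0, 0], "grip": 1},
  {"dp": [0, 0, 0], "turn": [7.5, 0, 0], "grip": 1},
  {"dp": [0, -0.045, 0.0085], "turn": [0, 0, 0], "grip": 1},
  {"dp": [0, -0.045, 0.0085], "turn": [0, 0, 0], "grip": 1},
])

```text
clock: 14.6
position: [0.4971, -0.0712, 0.3562]
ee_rot: [0.701, 0.094, 0.701, -0.094]
contact_force: [0.0, 0.2, -0.4]
width: 0.0854
```

Emit:
arm_command([
  {"dp": [0, -0.045, 0.0085], "turn": [0, 0, 0], "grip": 1},
  {"dp": [0, -0.045, 0.0085], "turn": [0, 0, 0], "grip": 1},
  {"dp": [0, -0.045, 0.0085], "turn": [0, 0, 0], "grip": 1},
  {"dp": [0, -0.045, 0.0085], "turn": [0, 0, 0], "grip": 1},
  {"dp": [0.04, 0, 0], "turn": [0, 0, 0], "grip": 1},
  {"dp": [0.04, 0, 0], "turn": [0, 0, 0], "grip": 1},
  {"dp": [0, 0, 0], "turn": [0, 0, 0], "grip": 1},
  {"dp": [0, 0, 0], "turn": [0, 0, 0], "grip": 1},
])

```text
clock: 15.4
position: [0.4826, -0.2538, 0.2763]
ee_rot: [0.7, 0.095, 0.701, -0.094]
contact_force: [0.2, -0.3, 0.0]
width: 0.0852
```

```bash
python3 - <<'E'
from h import *
show(); go([.4825,-.2577,.021],74.8)
im=manip.get_image("scene")[:,:,::-1]
crop(im,190,150,310,250,6,"pics/s7.png")
E
```

```text
t 15.4 grasp [ 0.4825 -0.2537  0.1213] x [-0.001  0.001 -1.   ] jaw 74.7 F [ 0.17 -0.32  0.05] w 0.0852 q [-0.61  0.34  1.76  0.    1.05 -1.92]
turn [-0.13 -0.08 -0.04] n 0.014556853825168808 | dp(now axes) [ 0.1003 -0.0039  0.001 ] | dp(target axes) [ 0.1003 -0.0038  0.0009]
turn [ 1.7987e+02 -6.0000e-02  1.3000e-01] n 20.940034890712667 | dp(now axes) [ 0.1003 -0.0039  0.001 ] | dp(target axes) [ 0.1003  0.0038 -0.0009]
```

View pics/s7.png

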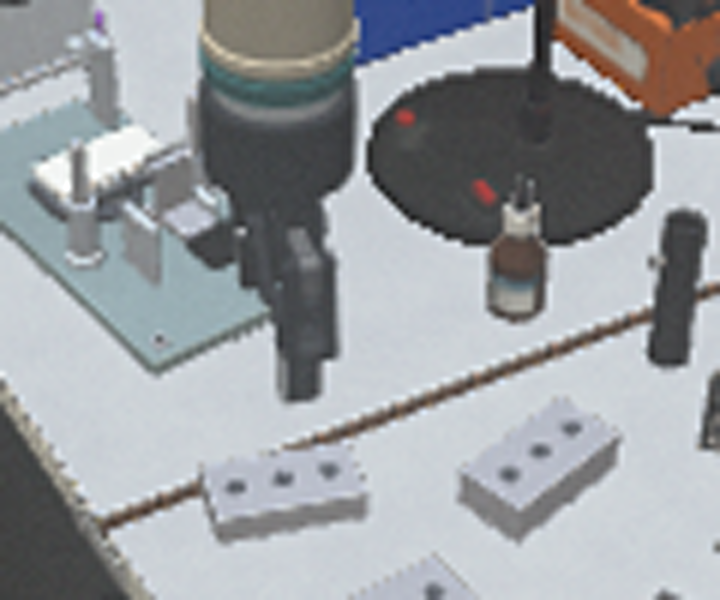

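Emit:
arm_command([
  {"dp": [0.03, -0.004, 0.001], "turn": [0, 0, 0], "grip": 1},
  {"dp": [0.04, 0, 0], "turn": [0, 0, 0], "grip": 1},
  {"dp": [0.02, 0, 0], "turn": [0, 0, 0], "grip": 1},
  {"dp": [0.009, 0, 0], "turn": [0, 0, 0], "grip": 1},
  {"dp": [0, 0, 0], "turn": [0, 0, 0], "grip": 1},
  {"dp": [0, 0, 0], "turn": [0, 0, 0], "grip": 1},
])

```text
clock: 16.05
position: [0.4836, -0.2584, 0.1792]
ee_rot: [0.702, 0.093, 0.7, -0.094]
contact_force: [-0.4, 0.5, 0.2]
width: 0.085
```

```bash
python3 - <<'E'
from h import *
show(); go([.4825,-.2577,.021],74.8)
im=manip.get_image("scene")[:,:,::-1]
crop(im,190,150,310,250,6,"pics/s8.png")
E
```

```text
t 16.05 grasp [ 0.484  -0.2587  0.0242] x [ 0.003 -0.002 -1.   ] jaw 74.8 F [-0.39  0.45  0.15] w 0.085 q [-0.62  0.46  1.87  0.    0.81 -1.92]
turn [-0.03  0.21  0.07] n 0.02391360715682329 | dp(now axes) [ 0.0032  0.0004 -0.0012] | dp(target axes) [ 0.0032  0.0004 -0.0012]
turn [ 1.7997e+02  1.1000e-01 -3.2000e-01] n 20.951528771270603 | dp(now axes) [ 0.0032  0.0004 -0.0012] | dp(target axes) [ 0.0032 -0.0004  0.0012]
```

View pics/s8.png

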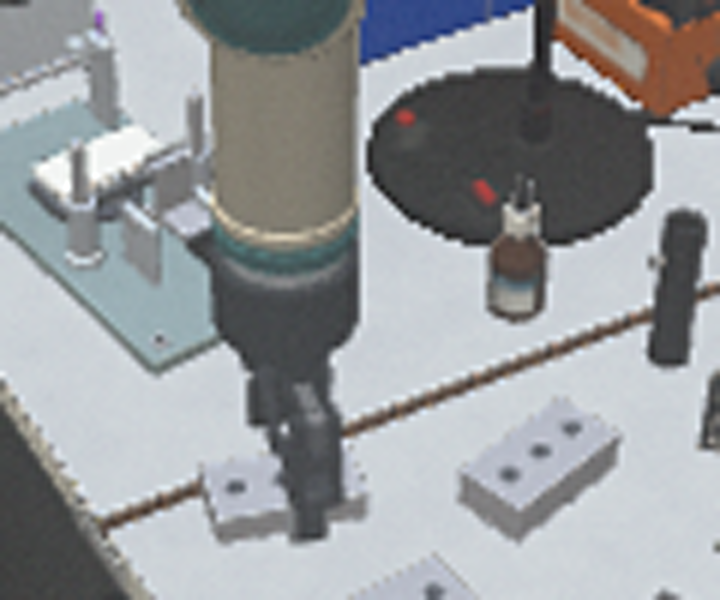

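Emit:
arm_command([
  {"dp": [0.003, 0, -0.001], "turn": [0, 0, 0], "grip": 0.5},
  {"dp": [0, 0, 0], "turn": [0, 0, 0], "grip": -0.2},
  {"dp": [0, 0, 0], "turn": [0, 0, 0], "grip": -0.2},
  {"dp": [0, 0, 0], "turn": [0, 0, 0], "grip": -0.2},
  {"dp": [0, 0, 0], "turn": [0, 0, 0], "grip": -0.2},
], grip_force=45)

```text
clock: 16.6
position: [0.4817, -0.2579, 0.175]
ee_rot: [0.701, 0.094, 0.701, -0.094]
contact_force: [-0.3, 0.6, 6.2]
width: 0.0428
```

```bash
python3 -c "
from h import *
show()"
```

```text
t 16.6 grasp [ 0.4818 -0.2579  0.02  ] x [ 0.001 -0.001 -1.   ] jaw 74.8 F [-0.27  0.63  6.17] w 0.0428 q [-0.62  0.46  1.87  0.    0.81 -1.92]
```

Emit:
arm_command([
  {"dp": [-0.01, 0, 0], "turn": [0, 0, 0], "grip": -0.2},
  {"dp": [-0.045, 0, 0], "turn": [0, 0, 0], "grip": -0.2},
  {"dp": [-0.045, 0, 0], "turn": [0, 0, 0], "grip": -0.2},
  {"dp": [-0.045, 0, 0], "turn": [0, 0, 0], "grip": -0.2},
  {"dp": [-0.02, 0, 0], "turn": [0, 0, 0], "grip": -0.2},
  {"dp": [0, 0, 0], "turn": [0, 0, 0], "grip": -0.2},
])

```text
clock: 17.2
position: [0.4822, -0.2581, 0.3431]
ee_rot: [0.703, 0.093, 0.698, -0.095]
contact_force: [0.6, 0.3, -1.9]
width: 0.0432
```

Emit:
arm_command([
  {"dp": [0, 0, 0], "turn": [7.5, 0, 0], "grip": -0.2},
  {"dp": [0, 0, 0], "turn": [7.5, 0, 0], "grip": -0.2},
  {"dp": [0, 0, 0], "turn": [7.5, 0, 0], "grip": -0.2},
  {"dp": [0, 0, 0], "turn": [7.5, 0, 0], "grip": -0.2},
  {"dp": [0, 0, 0], "turn": [7.5, 0, 0], "grip": -0.2},
  {"dp": [0, 0, 0], "turn": [7.5, 0, 0], "grip": -0.2},
  {"dp": [0, 0, 0], "turn": [7.5, 0, 0], "grip": -0.2},
  {"dp": [0, 0, 0], "turn": [7.5, 0, 0], "grip": -0.2},
])

```text
clock: 18.0
position: [0.4809, -0.2572, 0.3369]
ee_rot: [0.557, 0.433, 0.561, -0.433]
contact_force: [-1.0, 0.0, -1.2]
width: 0.0426
```

Emit:
arm_command([
  {"dp": [0, 0, 0], "turn": [7.3, 0, 0], "grip": -0.2},
  {"dp": [0, 0, 0], "turn": [0, 0, 0], "grip": -0.2},
])

```text
clock: 18.2
position: [0.4809, -0.2573, 0.3372]
ee_rot: [0.53, 0.466, 0.533, -0.466]
contact_force: [-0.6, -0.2, -1.9]
width: 0.0434
```

```bash
python3 - <<'E'
from h import *
show(); go(pw(0,0,68),7.5)
im=manip.get_image("scene")[:,:,::-1]
crop(im,190,130,310,230,6,"pics/s9.png")
E
```

```text
t 18.2 grasp [ 0.4804 -0.2569  0.1822] x [-0.004  0.003 -1.   ] jaw 7.5 F [-0.64 -0.22 -1.93] w 0.0434 q [-0.62  0.28  1.67  0.    1.19 -0.75]
turn [-0.03 -0.18  0.18] n 0.02118218683991556 | dp(now axes) [ 0.1148  0.0594 -0.2721] | dp(target axes) [ 0.1142  0.0591 -0.2724]
turn [179.97   0.29   0.28] n 20.951166888735788 | dp(now axes) [ 0.1148  0.0594 -0.2721] | dp(target axes) [ 0.1142 -0.0591  0.2724]
```

View pics/s9.png

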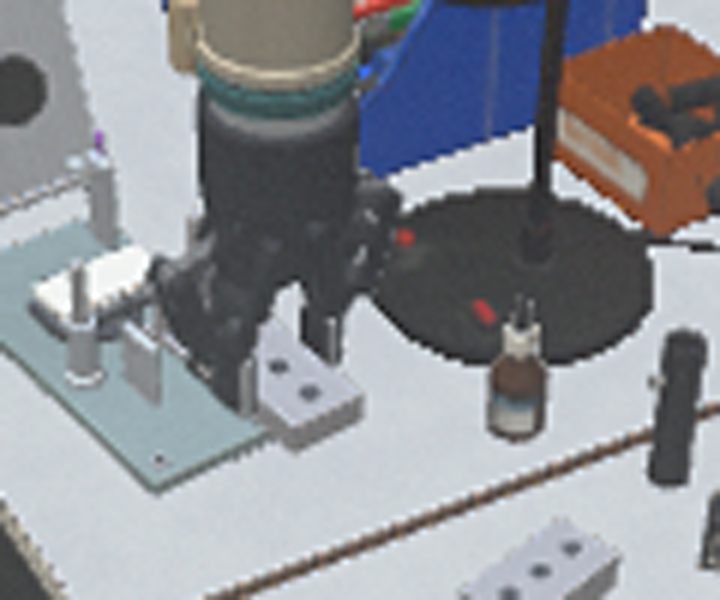

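Emit:
arm_command([
  {"dp": [0, 0.01, -0.045], "turn": [0, 0, 0], "grip": -0.2},
  {"dp": [0, 0.01, -0.045], "turn": [0, 0, 0], "grip": -0.2},
  {"dp": [0, 0.01, -0.045], "turn": [0, 0, 0], "grip": -0.2},
  {"dp": [0, 0.01, -0.045], "turn": [0, 0, 0], "grip": -0.2},
  {"dp": [0, 0.01, -0.045], "turn": [0, 0, 0], "grip": -0.2},
  {"dp": [0, 0.009, -0.045], "turn": [0, 0, 0], "grip": -0.2},
  {"dp": [0, 0, 0], "turn": [0, 0, 0], "grip": -0.2},
  {"dp": [0, 0, 0], "turn": [0, 0, 0], "grip": -0.2},
])

```text
clock: 19.05
position: [0.5046, 0.0188, 0.3386]
ee_rot: [0.532, 0.465, 0.533, -0.466]
contact_force: [-0.2, -0.5, -1.9]
width: 0.0431
```

```bash
python3 - <<'E'
from h import *
show(); go(pw(0,0,68),7.5)
im=manip.get_image("scene")[:,:,::-1]
crop(im,160,110,280,210,6,"pics/s10.png")
crop(manip.get_image("top")[:,:,::-1],165,185,245,240,8,"pics/t10.png")
E
```

```text
t 19.05 grasp [0.5044 0.0188 0.1836] x [-0.002 -0.    -1.   ] jaw 7.7 F [-0.18 -0.55 -1.94] w 0.0431 q [-0.1   0.22  1.76 -0.    1.17 -0.24]
turn [0.25 0.01 0.09] n 0.028885676333649038 | dp(now axes) [ 0.1156 -0.0002 -0.0018] | dp(target axes) [ 0.1156 -0.0004 -0.0018]
turn [-1.7975e+02 -1.4000e-01  1.0000e-02] n 20.92570610332363 | dp(now axes) [ 0.1156 -0.0002 -0.0018] | dp(target axes) [0.1156 0.0004 0.0018]
```

View pics/s10.png

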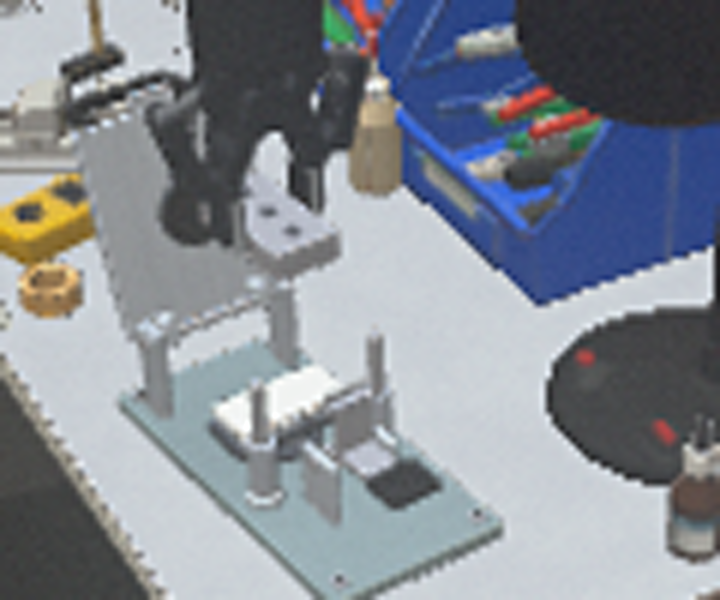

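View pics/t10.png

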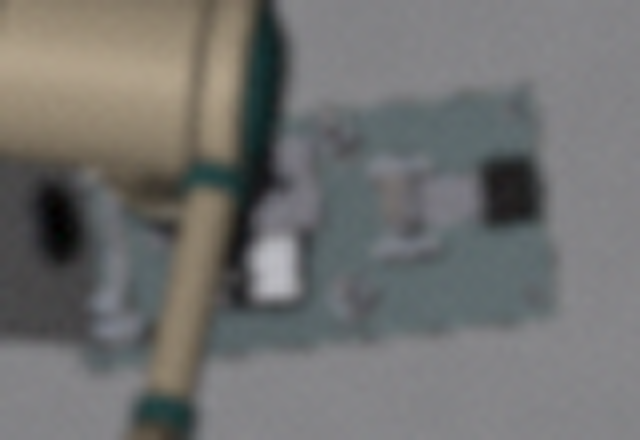

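Emit:
arm_command([
  {"dp": [0.03, 0, -0.0015], "turn": [0, 0, 0], "grip": -0.2},
  {"dp": [0.04, 0, 0], "turn": [0, 0, 0], "grip": -0.2},
  {"dp": [0.03, 0, 0], "turn": [0, 0, 0], "grip": -0.2},
  {"dp": [0.008, 0, 0], "turn": [0, 0, 0], "grip": -0.2},
  {"dp": [0, 0, 0], "turn": [0, 0, 0], "grip": -0.2},
  {"dp": [0, 0, 0], "turn": [0, 0, 0], "grip": -0.2},
])

```text
clock: 19.75
position: [0.5057, 0.0184, 0.2325]
ee_rot: [0.532, 0.467, 0.531, -0.466]
contact_force: [0.1, 0.2, -0.6]
width: 0.0431
```

```bash
python3 - <<'E'
from h import *
show(); go(pw(0,0,67),7.5)
E
```

```text
t 19.75 grasp [0.5061 0.0183 0.0775] x [ 0.002 -0.    -1.   ] jaw 7.4 F [ 0.05  0.22 -0.63] w 0.0431 q [-0.1   0.34  1.9  -0.    0.9  -0.23]
turn [-0.1   0.03 -0.13] n 0.01558151932159008 | dp(now axes) [ 0.0105 -0.0014 -0.0023] | dp(target axes) [ 0.0105 -0.0014 -0.0023]
turn [ 1.799e+02 -2.100e-01 -5.000e-02] n 20.943501119578304 | dp(now axes) [ 0.0105 -0.0014 -0.0023] | dp(target axes) [0.0105 0.0014 0.0023]
```

Emit:
arm_command([
  {"dp": [0.005, -0.0012, -0.0023], "turn": [0, 0, 0], "grip": -0.2},
  {"dp": [0.003, 0, 0], "turn": [0, 0, 0], "grip": -0.2},
  {"dp": [0, 0, 0], "turn": [0, 0, 0], "grip": -0.2},
])

```text
clock: 20.05
position: [0.5032, 0.0215, 0.2237]
ee_rot: [0.532, 0.466, 0.531, -0.466]
contact_force: [-0.9, -0.0, -1.2]
width: 0.0428
```

Emit:
arm_command([
  {"dp": [0.001, 0, 0], "turn": [0, 0, 0], "grip": -0.2},
  {"dp": [0, 0, 0], "turn": [0, 0, 0], "grip": -0.2},
])

```text
clock: 20.25
position: [0.5033, 0.0214, 0.2226]
ee_rot: [0.532, 0.466, 0.531, -0.466]
contact_force: [0.6, -0.1, -1.8]
width: 0.0427
```

Emit:
arm_command([
  {"dp": [0.001, 0, 0], "turn": [0, 0, 0], "grip": -0.2},
  {"dp": [0, 0, 0], "turn": [0, 0, 0], "grip": -0.2},
])

```text
clock: 20.45
position: [0.5035, 0.0213, 0.2218]
ee_rot: [0.532, 0.467, 0.531, -0.466]
contact_force: [-0.5, 0.1, 1.6]
width: 0.0426
```

Emit:
arm_command([
  {"dp": [0.001, 0, 0], "turn": [0, 0, 0], "grip": -0.2},
  {"dp": [0, 0, 0], "turn": [0, 0, 0], "grip": -0.2},
])

```text
clock: 20.65
position: [0.5034, 0.0214, 0.2217]
ee_rot: [0.532, 0.467, 0.531, -0.466]
contact_force: [-2.7, 0.1, 10.3]
width: 0.0429
```

Emit:
arm_command([
  {"dp": [-0.001, 0, 0], "turn": [0, 0, 0], "grip": 0.1},
  {"dp": [0, 0, 0], "turn": [0, 0, 0], "grip": 0.4},
  {"dp": [0, 0, 0], "turn": [0, 0, 0], "grip": 0.5},
  {"dp": [0, 0, 0], "turn": [0, 0, 0], "grip": 0.5},
  {"dp": [-0.02, 0, 0], "turn": [0, 0, 0], "grip": 0.5},
  {"dp": [-0.045, 0, 0], "turn": [0, 0, 0], "grip": 0.5},
  {"dp": [-0.045, 0, 0], "turn": [0, 0, 0], "grip": 0.5},
  {"dp": [-0.045, 0, 0], "turn": [0, 0, 0], "grip": 0.3},
])

```text
clock: 21.45
position: [0.503, 0.0213, 0.3777]
ee_rot: [0.531, 0.466, 0.532, -0.467]
contact_force: [1.2, -0.2, -0.6]
width: 0.0554
```

Emit:
arm_command([
  {"dp": [-0.045, 0, 0], "turn": [0, 0, 0], "grip": 0.3},
  {"dp": [0, 0, 0], "turn": [-8, 0, 0], "grip": 0},
  {"dp": [0, 0, 0], "turn": [-8, 0, 0], "grip": -0.4},
  {"dp": [0, 0, 0], "turn": [-8, 0, 0], "grip": -0.4},
  {"dp": [0, 0, 0], "turn": [-8, 0, 0], "grip": -0.4},
  {"dp": [0, 0, 0], "turn": [-8, 0, 0], "grip": -0.4},
  {"dp": [0, 0, 0], "turn": [-8, 0, 0], "grip": -0.4},
  {"dp": [0, 0, 0], "turn": [-8, 0, 0], "grip": -0.4},
])

```text
clock: 22.25
position: [0.5032, 0.0213, 0.4211]
ee_rot: [0.688, 0.16, 0.689, -0.16]
contact_force: [0.7, -0.4, -1.0]
width: 0.0255
```

Emit:
arm_command([
  {"dp": [0, 0, 0], "turn": [-8, 0, 0], "grip": -0.4},
  {"dp": [0, 0, 0], "turn": [-8, 0, 0], "grip": -0.4},
  {"dp": [0, 0, 0], "turn": [-8, 0, 0], "grip": -0.4},
  {"dp": [0, 0, 0], "turn": [-8, 0, 0], "grip": -0.4},
  {"dp": [0, 0, 0], "turn": [-2, 0, 0], "grip": -0.4},
  {"dp": [0, 0, 0], "turn": [0, 0, 0], "grip": -0.4},
])

```text
clock: 22.85
position: [0.5032, 0.0213, 0.4211]
ee_rot: [0.705, -0.046, 0.706, 0.046]
contact_force: [-1.0, 1.3, -0.7]
width: 0.0255
```

```bash
python3 - <<'E'
from h import *
show(); go(pw(172.4,0,182),97.5)
for n,r,f in(("scene",(150,110,250,200),8),("top",(165,185,245,240),10)):
    im=manip.get_image(n)[:,:,::-1]
    crop(im,*r,f,f"pics/{n}11.png")
    big=cv2.imread(f"pics/{n}11.png")
    q=proj(n,[pw(a,b,66) for a,b in((-42,-22),(42,-22),(42,22),(-42,22))]); q=(q-[r[0],r[1]]+.5)*f-.5
    cv2.polylines(big,[q.astype(np.int32)],True,(0,0,255),1)
    cv2.imwrite(f"pics/{n}11.png",big)
E
```

```text
t 22.85 grasp [0.5032 0.0213 0.2661] x [-0.001  0.    -1.   ] jaw 97.4 F [-0.97  1.26 -0.7 ] w 0.0255 q [-0.1   0.16  1.62  0.    1.36 -1.8 ]
turn [-0.05 -0.03 -0.01] n 0.0059813918021396845 | dp(now axes) [0.0841 0.1715 0.0005] | dp(target axes) [0.0841 0.1715 0.0006]
turn [ 1.7995e+02 -2.0000e-02  5.0000e-02] n 20.948616167412066 | dp(now axes) [0.0841 0.1715 0.0005] | dp(target axes) [ 0.0841 -0.1715 -0.0006]
```

View pics/scene11.png

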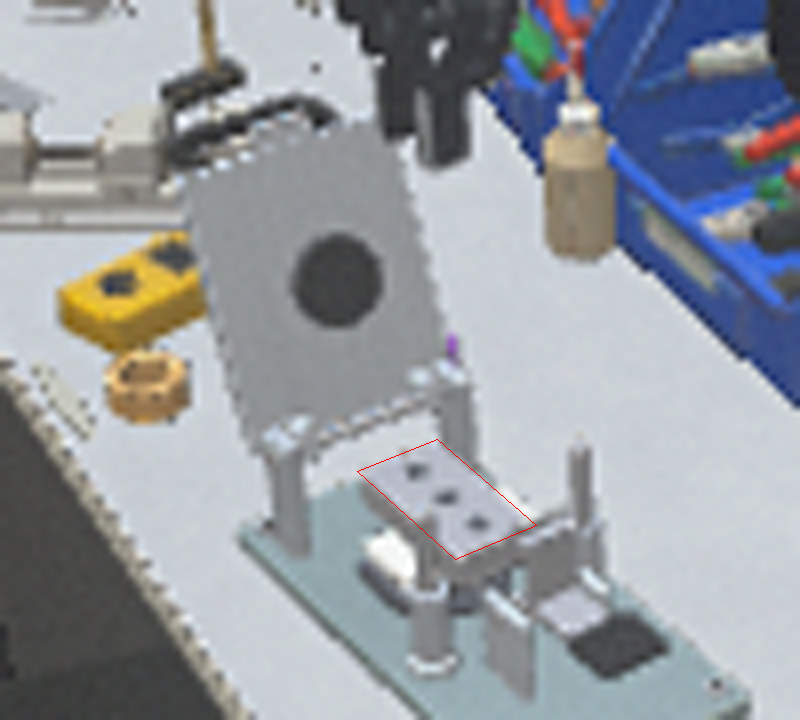

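View pics/top11.png

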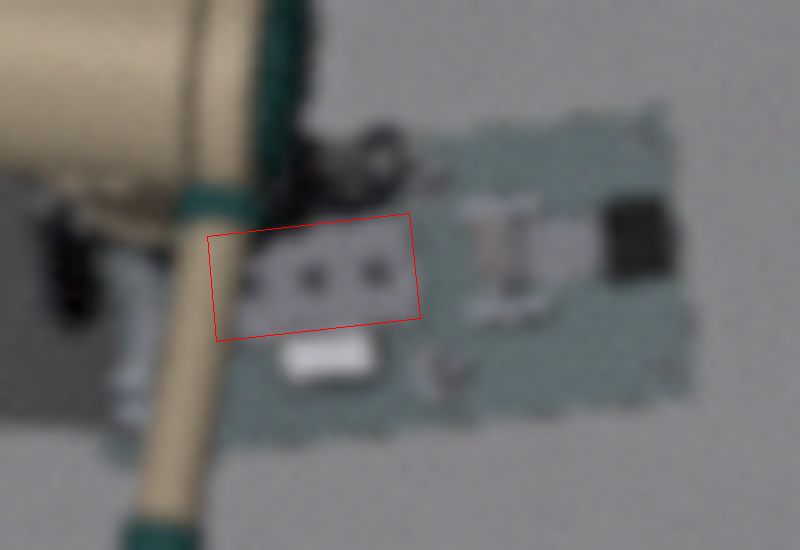

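Emit:
arm_command([
  {"dp": [0, 0.043, 0], "turn": [0, 0, 0], "grip": -0.4},
  {"dp": [0, 0.043, 0], "turn": [0, 0, 0], "grip": -0.4},
  {"dp": [0, 0.043, 0], "turn": [0, 0, 0], "grip": -0.35},
  {"dp": [0, 0.0415, 0], "turn": [0, 0, 0], "grip": -0.35},
  {"dp": [0, 0, 0], "turn": [0, 0, 0], "grip": -0.35},
  {"dp": [0.03, 0, 0], "turn": [0, 0, 0], "grip": -0.35},
  {"dp": [0, 0, 0], "turn": [0, 0, 0], "grip": -0.35},
  {"dp": [0, 0, 0], "turn": [0, 0, 0], "grip": -0.35},
])

```text
clock: 23.75
position: [0.4812, 0.1899, 0.3912]
ee_rot: [0.705, -0.046, 0.706, 0.046]
contact_force: [-0.0, -0.2, -0.0]
width: 0.0277
```

```bash
python3 - <<'E'
from h import *
show(); go(pw(172.4,0,181.7),97.5)
im=manip.get_image("scene")[:,:,::-1]
crop(im,140,90,240,180,8,"pics/s12.png")
E
```

```text
t 23.75 grasp [0.4809 0.1898 0.2362] x [-0.001 -0.001 -1.   ] jaw 97.4 F [-0.02 -0.17 -0.02] w 0.0277 q [ 0.24  0.2   1.65 -0.    1.3  -1.46]
turn [-0.08 -0.09  0.02] n 0.010267717278995092 | dp(now axes) [0.0545 0.0015 0.0006] | dp(target axes) [0.0545 0.0015 0.0005]
turn [1.7992e+02 4.0000e-02 1.4000e-01] n 20.945161500814795 | dp(now axes) [0.0545 0.0015 0.0006] | dp(target axes) [ 0.0545 -0.0015 -0.0005]
```

View pics/s12.png

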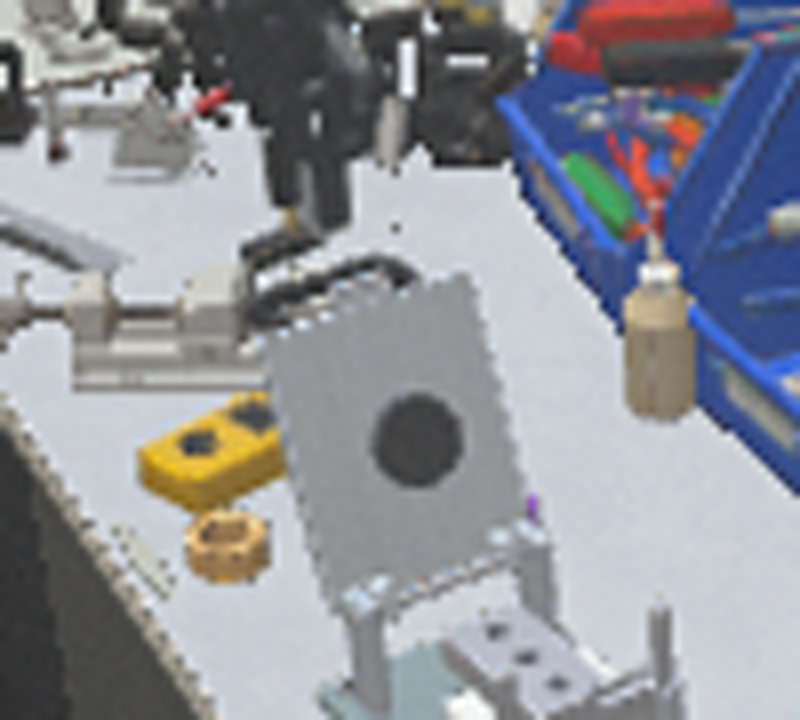

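Emit:
arm_command([
  {"dp": [0.025, 0.0015, 0], "turn": [0, 0, 0], "grip": -0.35},
  {"dp": [0.02, 0, 0], "turn": [0, 0, 0], "grip": -0.35},
  {"dp": [0.009, 0, 0], "turn": [0, 0, 0], "grip": -0.35},
  {"dp": [0, 0, 0], "turn": [0, 0, 0], "grip": -0.35},
  {"dp": [0, 0, 0], "turn": [0, 0, 0], "grip": -1},
  {"dp": [0, 0, 0], "turn": [0, 0, 0], "grip": -1},
  {"dp": [0, 0, 0], "turn": [0, 0, 0], "grip": -1},
  {"dp": [0, 0, 0], "turn": [0, 0, 0], "grip": -1},
], grip_force=30)

```text
clock: 24.6
position: [0.4815, 0.1915, 0.3386]
ee_rot: [0.707, -0.046, 0.705, 0.046]
contact_force: [0.5, -4.3, 4.3]
width: 0.011
```

```bash
python3 - <<'E'
from h import *
show(); go(pw(172.4,0,181.7),97.5)
b=lambda a:np.array([70-140*np.cos(a)+58*np.sin(a),70+140*np.sin(a)+58*np.cos(a)])
A=np.linspace(1.92,0.2,25)
B=np.array([b(a) for a in A]); print(np.c_[A[1:],B[1:],np.diff(B,axis=0)].round(3))
E
```

```text
t 24.6 grasp [0.482  0.1914 0.1836] x [ 0.003 -0.001 -1.   ] jaw 97.5 F [ 0.53 -4.28  4.3 ] w 0.011 q [ 0.24  0.24  1.73 -0.    1.17 -1.46]
turn [-0.03  0.16  0.07] n 0.018399093186872603 | dp(now axes) [ 0.0019 -0.0001 -0.    ] | dp(target axes) [ 0.0019 -0.0001 -0.    ]
turn [ 1.7997e+02  1.0000e-01 -2.5000e-01] n 20.95154396920037 | dp(now axes) [ 0.0019 -0.0001 -0.    ] | dp(target axes) [0.0019 0.0001 0.    ]
[[ 1.84800e+00  1.64139e+02  1.88751e+02 -8.26200e+00  7.04600e+00]
 [ 1.77700e+00  1.55394e+02  1.95187e+02 -8.74500e+00  6.43600e+00]
 [ 1.70500e+00  1.46211e+02  2.00981e+02 -9.18300e+00  5.79300e+00]
 [ 1.63300e+00  1.36636e+02  2.06102e+02 -9.57500e+00  5.12100e+00]
 [ 1.56200e+00  1.26719e+02  2.10524e+02 -9.91700e+00  4.42200e+00]
 [ 1.49000e+00  1.16512e+02  2.14224e+02 -1.02080e+01  3.70100e+00]
 [ 1.41800e+00  1.06065e+02  2.17185e+02 -1.04470e+01  2.96000e+00]
 [ 1.34700e+00  9.54330e+01  2.19389e+02 -1.06320e+01  2.20500e+00]
 [ 1.27500e+00  8.46710e+01  2.20827e+02 -1.07620e+01  1.43800e+00]
 [ 1.20300e+00  7.38330e+01  2.21490e+02 -1.08380e+01  6.63000e-01]
 [
[... 250 characters left out ...]
0e+01 -2.42800e+00]
 [ 8.45000e-01  2.04600e+01  2.13212e+02 -1.03820e+01 -3.18000e+00]
 [ 7.73000e-01  1.03320e+01  2.09297e+02 -1.01280e+01 -3.91500e+00]
 [ 7.02000e-01  5.11000e-01  2.04667e+02 -9.82100e+00 -4.63000e+00]
 [ 6.30000e-01 -8.95300e+00  1.99346e+02 -9.46500e+00 -5.32100e+00]
 [ 5.58000e-01 -1.80130e+01  1.93360e+02 -9.05900e+00 -5.98600e+00]
 [ 4.87000e-01 -2.66200e+01  1.86742e+02 -8.60700e+00 -6.61900e+00]
 [ 4.15000e-01 -3.47310e+01  1.79523e+02 -8.11100e+00 -7.21800e+00]
 [ 3.43000e-01 -4.23050e+01  1.71743e+02 -7.57400e+00 -7.78000e+00]
 [ 2.72000e-01 -4.93020e+01  1.63440e+02 -6.99700e+00 -8.30300e+00]
 [ 2.00000e-01 -5.56860e+01  1.54658e+02 -6.38500e+00 -8.78300e+00]]
```

Emit:
arm_command([
  {"dp": [-0.007, -0.0083, 0], "turn": [0, 0, 0], "grip": -1},
  {"dp": [-0.0064, -0.0087, 0], "turn": [0, 0, 0], "grip": -1},
  {"dp": [-0.0058, -0.0092, 0], "turn": [0, 0, 0], "grip": -1},
  {"dp": [-0.0051, -0.0096, 0], "turn": [0, 0, 0], "grip": -1},
  {"dp": [-0.0044, -0.0099, 0], "turn": [0, 0, 0], "grip": -1},
  {"dp": [-0.0037, -0.0102, 0], "turn": [0, 0, 0], "grip": -1},
  {"dp": [-0.003, -0.0104, 0], "turn": [0, 0, 0], "grip": -1},
  {"dp": [-0.0022, -0.0106, 0], "turn": [0, 0, 0], "grip": -1},
])

```text
clock: 25.4
position: [0.4917, 0.1147, 0.3761]
ee_rot: [0.707, -0.046, 0.704, 0.046]
contact_force: [4.2, 2.4, -0.6]
width: 0.0107
```

```bash
python3 - <<'E'
from h import *
show(); go(pw(95.4,0,219.4),97.5)
E
```

```text
t 25.4 grasp [0.4923 0.1148 0.2211] x [ 0.004  0.    -1.   ] jaw 97.4 F [ 4.2   2.37 -0.63] w 0.0107 q [ 0.09  0.19  1.7   0.    1.25 -1.61]
turn [-0.05  0.2  -0.  ] n 0.023566621702538558 | dp(now axes) [ 0.0017  0.0004 -0.0002] | dp(target axes) [ 0.0017  0.0004 -0.0002]
turn [179.95  -0.    -0.32] n 20.948699509901633 | dp(now axes) [ 0.0017  0.0004 -0.0002] | dp(target axes) [ 0.0017 -0.0004  0.0002]
```

Emit:
arm_command([
  {"dp": [-0.0014, -0.0108, 0], "turn": [0, 0, 0], "grip": -1},
  {"dp": [-0.0006, -0.0108, 0], "turn": [0, 0, 0], "grip": -1},
  {"dp": [0.0001, -0.0109, 0], "turn": [0, 0, 0], "grip": -1},
  {"dp": [0.0009, -0.0108, 0], "turn": [0, 0, 0], "grip": -1},
  {"dp": [0.0017, -0.0107, 0], "turn": [0, 0, 0], "grip": -1},
  {"dp": [0.0024, -0.0106, 0], "turn": [0, 0, 0], "grip": -1},
  {"dp": [0.0032, -0.0104, 0], "turn": [0, 0, 0], "grip": -1},
  {"dp": [0.0039, -0.0101, 0], "turn": [0, 0, 0], "grip": -1},
])

```text
clock: 26.2
position: [0.5027, 0.0298, 0.3646]
ee_rot: [0.706, -0.046, 0.705, 0.046]
contact_force: [6.4, 0.7, -0.3]
width: 0.0108
```

```bash
python3 - <<'E'
from h import *
show(); go(pw(10.3,0,209.3),97.5)
E
```

```text
t 26.2 grasp [0.503  0.0297 0.2096] x [ 0.002 -0.001 -1.   ] jaw 97.4 F [ 6.41  0.69 -0.28] w 0.0108 q [-0.08  0.2   1.72 -0.    1.23 -1.78]
turn [-0.06  0.1   0.06] n 0.011819859018174029 | dp(now axes) [0.0003 0.0009 0.0001] | dp(target axes) [0.0003 0.0009 0.0001]
turn [ 1.7994e+02  1.0000e-01 -1.6000e-01] n 20.947195964723146 | dp(now axes) [0.0003 0.0009 0.0001] | dp(target axes) [ 0.0003 -0.0009 -0.0001]
```

Emit:
arm_command([
  {"dp": [0.0046, -0.0098, 0], "turn": [0, 0, 0], "grip": -1},
  {"dp": [0.0053, -0.0095, 0], "turn": [0, 0, 0], "grip": -1},
  {"dp": [0.006, -0.0091, 0], "turn": [0, 0, 0], "grip": -1},
  {"dp": [0.0066, -0.0086, 0], "turn": [0, 0, 0], "grip": -1},
  {"dp": [0.0072, -0.0081, 0], "turn": [0, 0, 0], "grip": -1},
  {"dp": [0.0078, -0.0076, 0], "turn": [0, 0, 0], "grip": -1},
  {"dp": [0.0083, -0.007, 0], "turn": [0, 0, 0], "grip": -1},
  {"dp": [0.0086, -0.0064, 0], "turn": [0, 0, 0], "grip": -1},
])

```text
clock: 27.0
position: [0.5108, -0.0355, 0.3098]
ee_rot: [0.706, -0.046, 0.705, 0.046]
contact_force: [5.7, 2.7, 1.9]
width: 0.011
```

```bash
python3 - <<'E'
from h import *
show(); go(pw(-55.7,0,154.7),97.5); go(pw(-70,0,127.5),97.5)
im=manip.get_image("scene")[:,:,::-1]
crop(im,160,110,260,200,8,"pics/s13.png")
E
```

```text
t 27.0 grasp [ 0.5109 -0.0356  0.1548] x [ 0. -0. -1.] jaw 97.4 F [5.66 2.68 1.87] w 0.011 q [-0.21  0.26  1.79 -0.    1.1  -1.91]
turn [-0.06  0.02  0.03] n 0.007512559911686676 | dp(now axes) [0.0001 0.0007 0.0006] | dp(target axes) [0.0001 0.0007 0.0006]
turn [ 1.7994e+02  5.0000e-02 -3.0000e-02] n 20.947084736180624 | dp(now axes) [0.0001 0.0007 0.0006] | dp(target axes) [ 0.0001 -0.0007 -0.0006]
turn [-0.06  0.02  0.03] n 0.007512559911686676 | dp(now axes) [ 0.0273 -0.0136  0.0006] | dp(target axes) [ 0.0273 -0.0136  0.0006]
turn [ 1.7994e+02  5.0000e-02 -3.0000e-02] n 20.947084736180624 | dp(now axes) [ 0.0273 -0.0136  0.0006] | dp(target axes) [ 0.0273  0.0136 -0.0006]
```

View pics/s13.png

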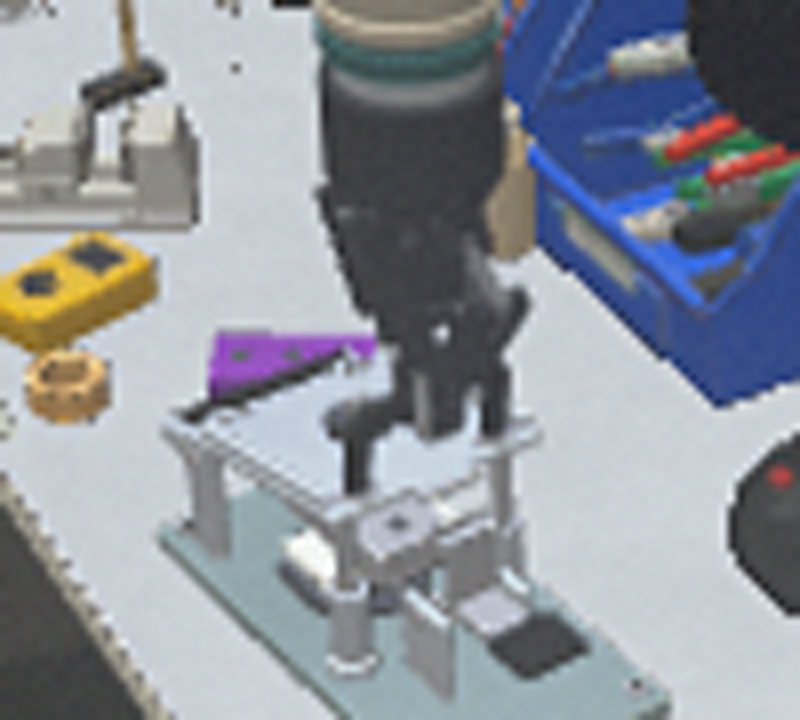

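Emit:
arm_command([
  {"dp": [0.0065, -0.0036, 0], "turn": [0, 0, 0], "grip": -1},
  {"dp": [0.0066, -0.0037, 0], "turn": [0, 0, 0], "grip": -1},
  {"dp": [0.0068, -0.0034, 0], "turn": [0, 0, 0], "grip": -1},
  {"dp": [0.0045, -0.002, 0], "turn": [0, 0, 0], "grip": -1},
  {"dp": [0, 0, 0], "turn": [0, 0, 0], "grip": -1},
], grip_force=70)

```text
clock: 27.55
position: [0.5124, -0.0479, 0.2859]
ee_rot: [0.706, -0.047, 0.705, 0.046]
contact_force: [4.7, -1.0, 1.9]
width: 0.0097
```

```bash
python3 - <<'E'
from h import *
show(); go(pw(-70.6,0,126.6),97.5)
E
```

```text
t 27.55 grasp [ 0.5125 -0.0481  0.1309] x [ 0.001 -0.001 -1.   ] jaw 97.5 F [ 4.74 -1.02  1.93] w 0.0097 q [-0.23  0.28  1.81 -0.    1.04 -1.93]
turn [-0.02  0.02  0.08] n 0.009543830927271802 | dp(now axes) [ 0.0043 -0.0017  0.0006] | dp(target axes) [ 0.0043 -0.0017  0.0006]
turn [ 1.7998e+02  1.3000e-01 -4.0000e-02] n 20.95173508481522 | dp(now axes) [ 0.0043 -0.0017  0.0006] | dp(target axes) [ 0.0043  0.0017 -0.0006]
```

Emit:
arm_command([
  {"dp": [0.002, -0.001, 0], "turn": [0, 0, 0], "grip": -1},
  {"dp": [0, 0, 0], "turn": [0, 0, 0], "grip": -1},
])

```text
clock: 27.75
position: [0.5125, -0.0486, 0.2845]
ee_rot: [0.706, -0.046, 0.705, 0.046]
contact_force: [4.1, -0.2, 7.4]
width: 0.0095
```

Emit:
arm_command([
  {"dp": [0.002, -0.001, 0], "turn": [0, 0, 0], "grip": -1},
  {"dp": [0, 0, 0], "turn": [0, 0, 0], "grip": -1},
])

```text
clock: 27.95
position: [0.5126, -0.0493, 0.2831]
ee_rot: [0.706, -0.046, 0.705, 0.046]
contact_force: [1.6, -1.0, 10.3]
width: 0.0095
```

Emit:
arm_command([
  {"dp": [0.0015, 0, 0], "turn": [0, 0, 0], "grip": -1},
  {"dp": [0, 0, 0], "turn": [0, 0, 0], "grip": -1},
])

```text
clock: 28.15
position: [0.5126, -0.0494, 0.282]
ee_rot: [0.706, -0.047, 0.705, 0.046]
contact_force: [1.7, -0.0, 12.2]
width: 0.0097
```

Emit:
arm_command([
  {"dp": [0.0015, 0, 0], "turn": [0, 0, 0], "grip": -1},
  {"dp": [0, 0, 0], "turn": [0, 0, 0], "grip": -1},
])

```text
clock: 28.35
position: [0.5126, -0.0494, 0.2816]
ee_rot: [0.706, -0.047, 0.705, 0.046]
contact_force: [-0.1, 0.8, 19.9]
width: 0.0097
```

Emit:
arm_command([
  {"dp": [0.0015, 0, 0], "turn": [0, 0, 0], "grip": -1},
  {"dp": [0, 0, 0], "turn": [0, 0, 0], "grip": -1},
])

```text
clock: 28.55
position: [0.5125, -0.0495, 0.2813]
ee_rot: [0.707, -0.047, 0.705, 0.045]
contact_force: [-3.0, 0.6, 28.0]
width: 0.0097
```

```bash
python3 - <<'E'
from h import *
show(); go(pw(-70.6,0,126.6),97.5)
im=manip.get_image("scene")[:,:,::-1]
crop(im,170,145,270,215,8,"pics/s14.png")
E
```

```text
t 28.55 grasp [ 0.513  -0.0498  0.1263] x [ 0.003 -0.002 -1.   ] jaw 97.5 F [-3.03  0.59 28.03] w 0.0097 q [-0.23  0.29  1.82 -0.    1.03 -1.93]
turn [0.   0.14 0.15] n 0.017624914885469058 | dp(now axes) [-0.0003 -0.0001  0.0007] | dp(target axes) [-0.0003 -0.0001  0.0007]
turn [-179.99   -0.24    0.23] n 20.954013561642164 | dp(now axes) [-0.0003 -0.0001  0.0007] | dp(target axes) [-0.0003  0.0001 -0.0007]
```

View pics/s14.png

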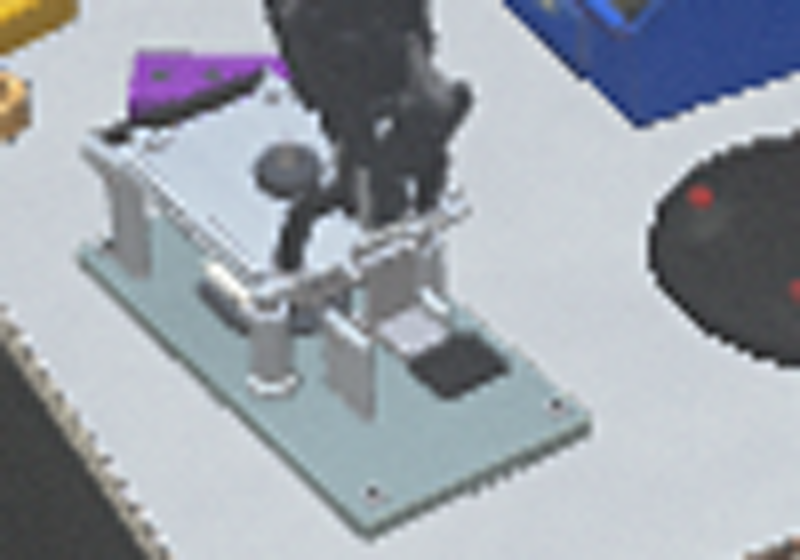

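Emit:
arm_command([
  {"dp": [-0.003, 0, 0], "turn": [0, 0, 0], "grip": -1},
  {"dp": [-0.002, 0, 0], "turn": [0, 0, 0], "grip": -1},
  {"dp": [0, 0, 0], "turn": [0, 0, 0], "grip": -1},
])

```text
clock: 28.9
position: [0.5126, -0.0492, 0.2827]
ee_rot: [0.706, -0.046, 0.705, 0.046]
contact_force: [4.3, -1.7, 4.0]
width: 0.0095
```

Emit:
arm_command([
  {"dp": [-0.003, 0, 0], "turn": [0, 0, 0], "grip": -1},
  {"dp": [0, 0, 0], "turn": [0, 0, 0], "grip": -1},
])

```text
clock: 29.1
position: [0.5127, -0.0488, 0.2844]
ee_rot: [0.706, -0.046, 0.706, 0.046]
contact_force: [6.2, 2.3, -0.5]
width: 0.0097
```

Emit:
arm_command([
  {"dp": [-0.002, 0, 0], "turn": [0, 0, 0], "grip": -1},
  {"dp": [0, 0, 0], "turn": [0, 0, 0], "grip": -1},
])

```text
clock: 29.3
position: [0.5128, -0.0488, 0.2847]
ee_rot: [0.705, -0.046, 0.706, 0.046]
contact_force: [9.5, 0.6, -12.3]
width: 0.0097
```

Emit:
arm_command([
  {"dp": [0.002, 0, 0], "turn": [0, 0, 0], "grip": -1},
  {"dp": [0, 0, 0], "turn": [0, 0, 0], "grip": -0.3},
  {"dp": [0, 0, 0], "turn": [0, 0, 0], "grip": 0.2},
  {"dp": [0, 0, 0], "turn": [0, 0, 0], "grip": 0.2},
  {"dp": [-0.02, 0, 0], "turn": [0, 0, 0], "grip": 0.2},
  {"dp": [-0.045, 0, 0], "turn": [0, 0, 0], "grip": 0.2},
  {"dp": [-0.045, 0, 0], "turn": [0, 0, 0], "grip": 0.2},
  {"dp": [-0.045, 0, 0], "turn": [0, 0, 0], "grip": 0.2},
])

```text
clock: 30.1
position: [0.5115, -0.0488, 0.4416]
ee_rot: [0.705, -0.046, 0.707, 0.046]
contact_force: [1.4, -0.1, 0.1]
width: 0.051
```

Emit:
arm_command([
  {"dp": [0, -0.045, -0.02], "turn": [0, 0, 0], "grip": 0.2},
  {"dp": [0, -0.045, -0.02], "turn": [0, 0, 0], "grip": 0.2},
  {"dp": [0, -0.04, -0.02], "turn": [0, 0, 0], "grip": 0.2},
  {"dp": [0, 0, 0], "turn": [0, 0, 0], "grip": 0.2},
  {"dp": [0, 0, 0], "turn": [0, 0, 0], "grip": 0.2},
])

```text
clock: 30.6
position: [0.469, -0.1862, 0.44]
ee_rot: [0.705, -0.044, 0.706, 0.046]
contact_force: [-0.4, 0.8, -0.4]
width: 0.0514
```

```bash
python3 - <<'E'
from h import *
show()
im=manip.get_image("scene")[:,:,::-1]
crop(im,170,110,300,215,6,"pics/s15.png")
crop(manip.get_image("top")[:,:,::-1],110,130,270,240,5,"pics/t15.png")
E
```

```text
t 30.6 grasp [ 0.4688 -0.186   0.285 ] x [-0.002  0.002 -1.   ] jaw 97.3 F [-0.39  0.78 -0.36] w 0.0514 q [-0.52  0.15  1.58  0.    1.41 -2.21]
```

View pics/s15.png

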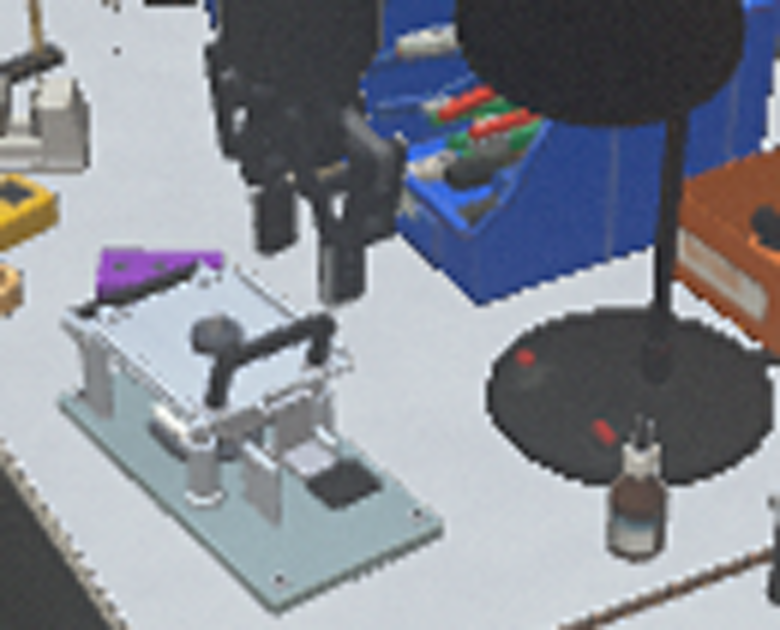

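View pics/t15.png

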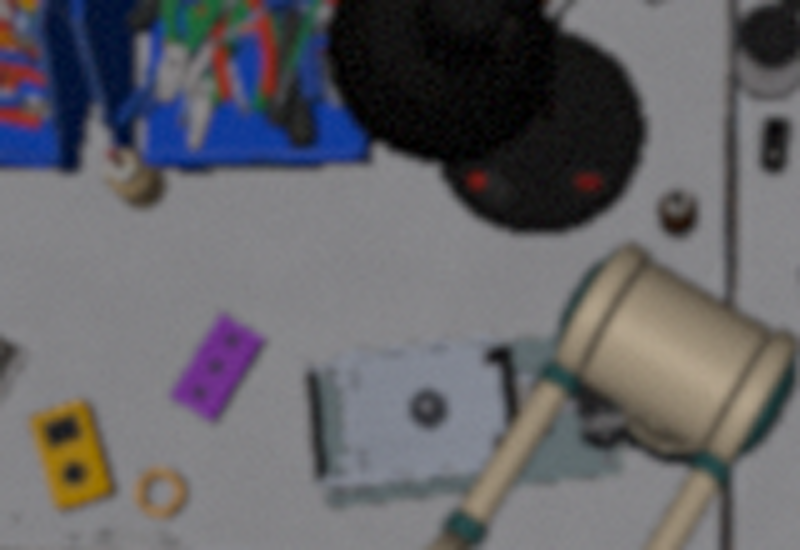

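```bash
python3 -c "
from rig import manip
print(manip.sign_off())"
```

```text
the job is handed in; nothing more can be done
None
```

The bonded plate is clamped under the medium (19 mm) block with the lid latched, and I handed the job in at about 31 s; no verdict came back.

**What I did:** I pressed the release and the lid popped up. I then laid the lid back on its stop by its bar and let go. I felt the plate top at 47 mm, which leaves a gap of about 14.5 mm, and set the medium block on it. Then I lowered the lid until it latched and let go.

**Last checks:**
- **Latch:** an upward pull of 12 N moved the bar only 0.3 mm, so the catch holds. The lid looks fully shut in both pictures.
- **Plate height:** the contact height when I set the block down gave 46.7 mm, against 47.2 mm by feel. From these I work out that the pad is pushed in by about 4 to 5 mm; I could not read it directly.
- **Block position:** before closing, it lay along the press's x axis, within about 2 mm of centre in both pictures. I could not see it again under the shut lid.
- **Bottles and arm:** both bottles are standing, and the arm is clear of everything.

**What disagreed:**
- **Plate orientation:** the white plate has its 76 mm length across the press (along y), not along x as the description says. I kept the block's length along the press's x axis, as the criteria ask, so it lies crosswise on the plate.
- **Plate height from pictures:** my rough estimate was about 44 to 46 mm, slightly lower than by touch. The medium block fits either way.

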